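# Unstack the hub parts into their dishes and case

### The arm

A 7-joint arm with a two-finger parallel gripper is mounted at the origin on a cart in front of the work surface, level with it; the furniture and walls round the work are solid. World frame = base frame: x ahead of the robot, y to its left, z up, the work surface at z = 0. Lengths are in m, angles in rad, forces in N, time in s.
With the tool pointing down it reaches from about 0.425 to 0.875 m from the base axis. Payload 9.9 kg.
Tool frame: the origin (TCP) lies midway between the tips of the shut fingers; the grasp point (between the pads) lies 19 mm behind it (hold_point_z is the distance from the TCP to the grasp point, in m); z points along the fingers, y is the line along which they close (so a half turn about z gives the same grasp; the last joint's range is limited). The gripper opens to 85 mm and grips with 20 to 120 N. Pads are 22 mm wide; open, the fingers measure 114 mm over their backs; the gripper's body (76 mm by 85 mm) begins 54 mm behind the grasp point. The pads swing forward as they close: fully open they stand 13 mm farther back than shut.
Start: joints at [1.14, 0.576, 0.025, 1.437, -0.015, 1.129, -0.057], TCP at [0.229, -0.635, 0.231] pointing down, gripper open.
Joint ranges: [-2.76, 2.76], [-0.34, 2.15], [-1.52, 1.57], [0.19, 2.46], [-1.09, 4.23], [0.17, 1.99], [-2.82, 2.82]. Speed limits (rad/s): [2.22, 2.22, 3.01, 3.01, 3.14, 3.14, 3.14].

### API

Orientations are given as a rotation vector (axis times angle).
In Python, from rig import * gives the robot as it stands.
- The arm moves only by the tool move_arm, never from a script. Its argument "steps" is a list of rows, each an object of numbers: "x", "y", "z": the shift along the tool's x, y, z normalised to -1 to 1, where 1 is 0.15 m; "twist": the turn about the tool's z normalised to -1 to 1, where 1 is 1.5 rad. A call has 1 to 10 rows; each row is the pose to reach, as a shift and turn from the pose commanded when the call began, along the tool's axes at that moment; what a row does not reach only later rows make up. A row lasts 1/8 s, in which the tool goes at most 62.5 mm and 10.7 degrees, less where a joint would pass 70% of its speed; a pose out of reach is approached as far as the arm can. A call with a number of a shift or a turn outside -1 to 1 is refused whole. A call with a gripper value outside its range is refused whole. "hand" is the closure, from -1 (fully open) to 1 (shut), set as the call begins (left out, the last holds). The fingers move at their own pace and stop on an object; the grip force is fixed at half the most. Time passes only in rows, so rows that repeat a pose let the fingers close. It gives the time, the measured TCP pose, the force, the opening and the grip force at its end, in the units of the state.
- read_state(): the state, without advancing time (a new reading comes with each control period).
- snapshot(name): name is "side" or "top"; returns the picture (420x560x3 uint8, blue, green, red); there is no depth.
- calibration(name): a dict with "camera_matrix" (3x3 intrinsics, pixels), "T" (4x4, takes a point from camera to world coordinates). Camera axes: x right, y down, z forward; pixel columns grow to the right and rows downward; lengths in m; the calibration is good to about 2 mm. A picture is of the moment at which its call begins. calibration takes no time and is no camera call.
- sign_off(): hands the job in; it is judged then, once.
The state is a dict: "time_s": time; "joint_pos": joint angles; "qd": joint speeds; "tau": joint torques, N m; "tool_pos": TCP position; "tool_rot": TCP orientation; "ft_force": force on the tool from outside, world axes, zero at the start; "torque": the same for the moment, N m; "grip_width": finger opening in m; "grip_force": force on a finger pad.
Only numpy, scipy, OpenCV 4.12 (cv2) and the standard library are available. Lean on these libraries where they do the work, as an engineer would, in place of code of your own. Each camera call takes 0.05 s, during which the arm holds its last target. There are 200 camera calls.

### The job

Take the stack of parts apart: stand the steel sleeve in the smallest dish, lay the large bearing flat in the middle-sized dish and stand the grease tin upright in the largest dish, each lying fully on the floor of its dish. Put the small bearing flat in the hinged case, on the round mark in its middle, and leave the case fully shut.

Things in the scene. Friction and masses are not known exactly. Their poses are not given: they have to be found in the camera images.
- sleeve: plain steel spacer sleeve (tube), 18 mm across, 18 mm high, 10 mm bore, standing upright on top of the stack. Origin: centre of its underside, z up along its axis.
- bearing_small: small sealed ball bearing lying flat, 30 mm across, 10 mm thick; second from the top of the stack. Origin: centre of its underside, z up.
- bearing_large: large sealed ball bearing lying flat, 48 mm across, 14 mm thick, under the small one. Origin: centre of its underside, z up. (Both bearings: use the outside only, the bore is not open.)
- tin: closed flat grease tin, 65 mm across, 32 mm high, at the foot of the stack, standing on the worktop. Origin: centre of its underside, z up.
- dish_small: smallest of three round shallow grey metal dishes, fixed to the worktop: 42 mm across inside, 50 mm outside, floor 3 mm and rim 7 mm above the worktop. Origin: centre of its underside.
- dish_medium: middle-sized round shallow grey metal dish, fixed: 72 mm across inside, 80 mm outside, floor 3 mm and rim 7 mm above the worktop. Origin: centre of its underside.
- dish_large: largest round shallow grey metal dish, fixed: 89 mm across inside, 97 mm outside, floor 3 mm and rim 7 mm above the worktop. Origin: centre of its underside.
- case_seat (a point): centre of the round mark on the bed inside the fixed grey hinged case. Axes are the case's: x from its front to its hinge side, y along the hinge, z up. Case 92 mm (x) by 116 mm (y), 32 mm high shut, without the pull; inside 84 by 108 mm. Bed 10 mm and tray rim 18 mm above the worktop; 19 mm clear over the bed when shut. The hinge axis lies at x = +46, z = +8 mm from this point.
- lid_pull (a point): centre of the steel barrel pull on the lid near its front: a bar lying along the case's y, 14 mm long with flat ends, 16 mm thick, on a stem; 20 mm above the lid's top; when shut 82 mm in front of the hinge axis and 34 mm above it. Pinched by its flat ends it can turn between the fingers as the lid swings. Axes: the lid's (the case's when shut).
- lid (a joint): lid angle in rad: 0 shut, grows as the pull's side of the lid swings up and over towards the hinge; stop at 1.6. The hinge is stiff: the lid stays where it is left (about 1 to 2 N at the pull moves it).

How it is judged:
At the end, for the whole second after the job is handed in: Sleeve, large bearing and tin each in their own dish within 14 mm of its centre, underside within 6 mm of the worktop; small bearing on the case's bed within 20 mm of the mark's middle; all level to 0.1 rad; lid below 0.06 rad; all released and at rest (horizontal distance between sleeve and dish_small below 0.014 m and z of sleeve in the frame of dish_small below 0.006 m and horizontal distance between bearing_large and dish_medium below 0.014 m and z of bearing_large in the frame of dish_medium below 0.006 m and horizontal distance between tin and dish_large below 0.014 m and z of tin in the frame of dish_large below 0.006 m and horizontal distance between bearing_small and case_seat below 0.02 m and z of bearing_small in the frame of case_seat below 0.004 m and value of joint lid below 0.06 rad and angle between each of sleeve, bearing_large, tin, bearing_small's own z axis and vertical below 0.1 rad and linear speed of each of sleeve, bearing_large, tin, bearing_small below 0.02 m/s); the robot touches nothing.
It also fails if it takes over 136 s, if anything falls off the work surface, if the arm or the gripper's body presses on something with over 40 N, if the wrist force passes 120 N, or if a joint passes its speed limit or range.

## Working session

There is one attempt and no reset: what is moved stays moved. The work goes in short steps, Python scripts to look and compute and a tool call to move; the robot and the scene stay as the last step left them, time stands still between calls to the robot, and variables do not carry over. Pictures are saved under pics/ and viewed, at most 14 in all, crops included, and the job is handed in when it is done.

Besides the shell and the picture viewer there is one more tool, called after "Request:" by a JSON object that holds its "method" and its "body". move_arm: Moves the arm, as the interface text tells. Scaled input: -1 to 1 covers 0.15 m each way for a shift and 1.5 rad each way for a turn. Its arguments: {"type":"object","properties":{"steps":{"type":"array"},"hand":{"type":"number"}},"required":["steps"]}

```bash
ls; mkdir -p pics; python3 - <<'E'
from rig import *
import cv2
s=read_state();print({k:s[k] for k in('time_s','tool_pos','tool_rot','grip_width')})
for n in('side','top'):
    cv2.imwrite(f'pics/{n}0.png',snapshot(n));c=calibration(n);print(n,c)
E
```

```text
pics
{'time_s': 0.0, 'tool_pos': array([ 0.22927342, -0.63436979,  0.23043176]), 'tool_rot': array([-3.09284064e+00, -5.41817963e-01,  5.98228857e-04]), 'grip_width': 0.0852552872947538}
side {'camera_matrix': array([[515.94440687,   0.        , 280.54005222],
       [  0.        , 515.94440687, 206.31999999],
       [  0.        ,   0.        ,   1.        ]]), 'T': array([[ 0.9948591 , -0.05122841,  0.08735574,  0.46931637],
       [-0.1009091 , -0.5741204 ,  0.81252884, -0.87920291],
       [ 0.00852815, -0.8171667 , -0.57633832,  0.72671301],
       [ 0.        ,  0.        ,  0.        ,  1.        ]])}
top {'camera_matrix': array([[491.98788208,   0.        , 275.52808957],
       [  0.        , 491.98788208, 200.12094079],
       [  0.        ,   0.        ,   1.        ]]), 'T': array([[-0.0139001 , -0.99167249,  0.12803302,  0.41850776],
       [-0.99951792,  0.01733546,  0.02575667, -0.00909067],
       [-0.02776169, -0.12761328, -0.99143539,  1.05609399],
       [ 0.        ,  0.        ,  0.        ,  1.        ]])}
```

View pics/side0.png

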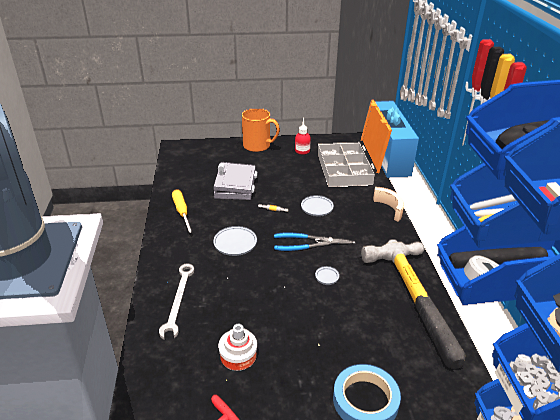

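View pics/top0.png

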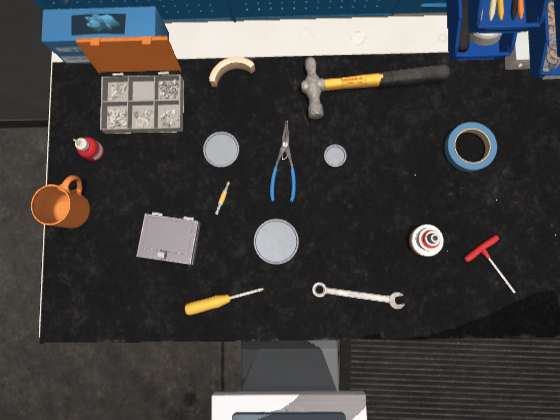

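Side: stack at about (238,347); dishes large (235,240), medium (317,205), small (327,275); case (235,180). Top: stack (428,239), dishes large (276,241), medium (221,149), small (335,155); case (168,238) with the hinge on the far side and the pull at about (161,255).

```bash
cat > h.py <<'E'
from rig import *
import cv2, numpy as np
from scipy.spatial.transform import Rotation as R
def ray(n,u,v):
    c=calibration(n);d=c['T'][:3,:3]@np.linalg.inv(c['camera_matrix'])@[u,v,1];return c['T'][:3,3],d
def onz(n,u,v,z):
    o,d=ray(n,u,v);return (o+d*(z-o[2])/d[2])[:3]
def two(a,b):
    (o1,d1),(o2,d2)=ray('top',*a),ray('side',*b)
    s=np.linalg.lstsq(np.c_[d1,-d2],o2-o1,rcond=None)[0]
    p,q=o1+s[0]*d1,o2+s[1]*d2;return (p+q)/2,np.linalg.norm(p-q)
def proj(n,P):
    c=calibration(n);p=np.linalg.inv(c['T'])@np.r_[P,1];q=c['camera_matrix']@p[:3];return q[:2]/q[2]
def to(P,yaw=None):
    """shift in tool units to world point P, and twist units for tool y axis heading yaw"""
    s=read_state();M=R.from_rotvec(s['tool_rot']).as_matrix();d=M.T@(np.array(P)-s['tool_pos'])/0.15
    y=M[:,1];h=np.arctan2(y[1],y[0]);out=[np.round(d,3),'t',s['time_s'],'yhead',round(h,3)]
    if yaw is not None:
        e=(yaw-h+np.pi/2)%np.pi-np.pi/2;out+=['twist',round(-e/1.5,3)]
    return out
def ell(n,u,v,img,r=45,lo=120):
    g=cv2.cvtColor(img,cv2.COLOR_BGR2GRAY);m=((g>lo)*255).astype(np.uint8)
    k,l,st,ce=cv2.connectedComponentsWithStats(m);i=l[v,u]
    cs,_=cv2.findContours(((l==i)*255).astype(np.uint8),cv2.RETR_EXTERNAL,cv2.CHAIN_APPROX_NONE)
    c=max(cs,key=cv2.contourArea);return c,cv2.fitEllipse(cv2.convexHull(c))
E
python3 - <<'E'
from h import *
T=cv2.imread('pics/top0.png');S=cv2.imread('pics/side0.png')
for n,a,b in(('L',(276,241),(235,240)),('M',(221,149),(317,205)),('S',(335,155),(327,275))):
    for nm,im,p in(('top',T,a),('side',S,b)):
        c,e=ell(nm,*p,im);print(n,nm,np.round(e[0],1),np.round(e[1],1),onz(nm,*e[0],0.006).round(4))
c,e=ell('top',150,235,T,lo=90);r=cv2.minAreaRect(c);b=cv2.boxPoints(r);print('case',r,[onz('top',*p,0.032).round(4) for p in b])
A=cv2.resize(T[200:280,120:220],None,fx=4,fy=4,interpolation=2);B=cv2.resize(T[200:280,380:480],None,fx=4,fy=4,interpolation=2)
C=cv2.resize(S[140:215,195:285],None,fx=4,fy=4)[:280,:360];D=cv2.resize(S[310:380,195:285],None,fx=4,fy=4)[:280,:360]
o=np.zeros((600,800,3),np.uint8);o[:320,:400]=A;o[:320,400:]=B;o[320:600,:360]=C;o[320:600,400:760]=D
cv2.imwrite('pics/crop0.png',o)
E
```

```text
L top [275.8 241.1] [44.5 45. ] [0.4662 0.0189 0.006 ]
L side [234.6 239.8] [27.8 43.6] [0.4641 0.0178 0.006 ]
M top [220.7 148.9] [35.  35.6] [0.6692 0.1368 0.006 ]
M side [316.8 204.8] [19.3 32.5] [0.6673 0.1356 0.006 ]
S top [334.7 155.2] [22.1 22.1] [ 0.6502 -0.1117  0.006 ]
S side [326.8 274.5] [16.9 24. ] [ 0.6482 -0.1121  0.006 ]
case ((167.63087463378906, 237.24160766601562), (57.37379837036133, 47.18866729736328), 8.426968574523926) [array([0.4376, 0.3106, 0.032 ]), array([0.5353, 0.2981, 0.032 ]), array([0.5155, 0.1777, 0.032 ]), array([0.4185, 0.1916, 0.032 ])]
```

View pics/crop0.png

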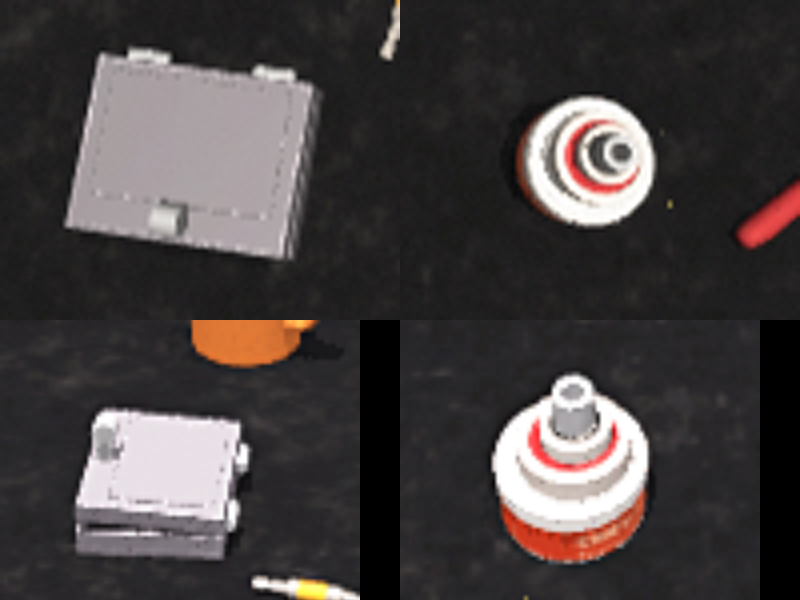

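Crop: pull at top pixel (162,255) and side (221.5,169); the sleeve's top ring at top (435,238) and side (238.5,328); case corners readable at z = 32 mm.

```bash
python3 - <<'E'
from h import *
T=cv2.imread('pics/top0.png')
f=lambda x,y:(120+x/4,200+y/4)
q=[f(103,53),f(313,88),f(66,228),f(277,258)]
bl,br,fl,fr=[onz('top',*p,0.032) for p in q]
print('corners',bl.round(4),br.round(4),fl.round(4),fr.round(4))
for a,b in((fl,bl),(fr,br),(br,bl),(fr,fl)):
    d=b-a;print('len',np.linalg.norm(d).round(4),'head',np.arctan2(d[1],d[0]).round(3))
print('mid',((bl+br+fl+fr)/4).round(4))
print('pull',two((162,254.5),(221.5,169)), onz('top',162,254.5,.056))
print('sleeve',two((435,238),(238.5,328)),onz('top',435,238,.074),onz('side',238.5,328,.074))
c,e=ell('top',420,245,T,lo=120);print('white',e,onz('top',*e[0],0.032))
E
```

```text
corners [0.5276 0.2915 0.032 ] [0.5073 0.1802 0.032 ] [0.4363 0.3091 0.032 ] [0.4192 0.1984 0.032 ]
len 0.0931 head -0.19
len 0.09 head -0.204
len 0.1131 head 1.39
len 0.112 head 1.418
mid [0.4726 0.2448 0.032 ]
pull (array([0.43992954, 0.25096734, 0.05014299]), np.float64(0.0007156413170685511)) [0.44016023 0.24947279 0.056     ]
sleeve (array([ 0.46439443, -0.2977919 ,  0.0736991 ]), np.float64(2.2189130557847862e-05)) [ 0.46436928 -0.29770387  0.074     ] [ 0.46440776 -0.29805897  0.074     ]
white ((427.01629638671875, 240.0058135986328), (31.55450439453125, 32.59214401245117), 139.48382568359375) [ 0.46245783 -0.29351362  0.032     ]
```

```bash
python3 - <<'E'
from h import *
print(to([.464,-.2975,.12],1.39))
E
```

```text
[array([ 2.235, -1.579,  0.739]), 't', 0.1, 'yhead', np.float64(-1.224), 'twist', np.float64(0.352)]
```

Request:
{"method": "move_arm", "body": {"steps": [{"x": 0.37, "y": -0.26}, {"x": 0.745, "y": -0.526}, {"x": 0.745, "y": -0.526}], "hand": 0.1}}

```text
validation failed for argument at $.st...
```

Request:
{"method": "move_arm", "body": {"steps": [{"x": 0.37, "y": -0.26}, {"x": 0.745, "y": -0.526}, {"x": 0.745, "y": -0.526}]}}

```text
validation failed for argument at $.st...
```

Request:
{"method": "move_arm", "body": {"steps": [{"x": 0.37, "y": -0.26, "twist": 0.1}, {"x": 0.745, "y": -0.526, "z": 0.2, "twist": 0.22}, {"x": 0.745, "y": -0.526, "z": 0.5, "twist": 0.352}, {"x": 0.745, "y": -0.526, "z": 0.5, "twist": 0.352}, {"x": 0.745, "y": -0.526, "z": 0.5, "twist": 0.352}]}}

```text
validation failed for argument at $.st...
```

```bash
python3 - <<'E'
from h import *
s=read_state();print(s['tool_pos'],s['ft_force'],s['grip_width'],s['joint_pos'].round(2));print(to([.464,-.2975,.062],1.39))
a=snapshot('side')[250:400,160:320];b=snapshot('top')[180:300,370:500]
o=np.zeros((600,800,3),np.uint8);a=cv2.resize(a,(400,375));b=cv2.resize(b,(400,369));o[:375,:400]=a;o[:369,400:]=b
cv2.imwrite('pics/p1.png',o[:380])
E
```

```text
[ 0.2293145  -0.63443464  0.23052528] [0.40461528 0.20654181 0.99939467] 0.08515281121210132 [ 1.14  0.58  0.02  1.44 -0.01  1.13 -0.06]
[array([ 2.235, -1.579,  1.126]), 't', 0.1, 'yhead', np.float64(-1.224), 'twist', np.float64(0.352)]
```

View pics/p1.png

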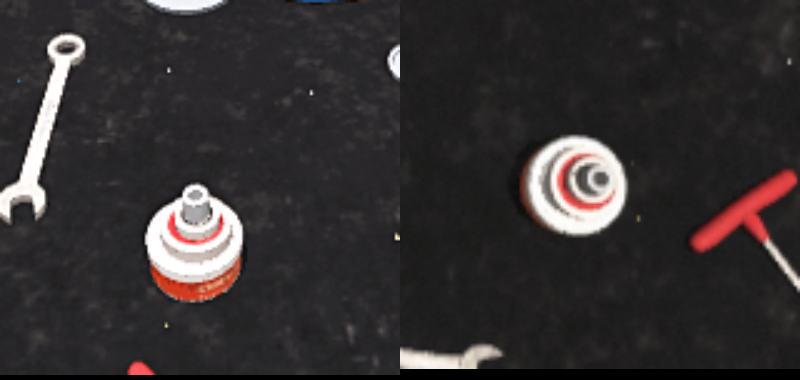

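The arm did not move: the picture shows only the untouched stack, because the rows were refused. I'll try one full row.

Request:
{"method": "move_arm", "body": {"steps": [{"x": 0.37, "y": -0.26, "z": 0, "twist": 0}, {"x": 0.745, "y": -0.526, "z": 0, "twist": 0}, {"x": 0.745, "y": -0.526, "z": 0, "twist": 0}], "hand": 0.1}}

```text
time_s: 0.57
tool_pos: [0.3114, -0.5186, 0.2314]
tool_rot: [-3.091, -0.551, -0.003]
ft_force: [-0.0, -0.4, 0.8]
grip_width: 0.0381
grip_force: 0.0
```

Request:
{"method": "move_arm", "body": {"steps": [{"x": 0.37, "y": -0.26, "z": 0, "twist": 0}, {"x": 0.745, "y": -0.526, "z": 0, "twist": 0}, {"x": 0.745, "y": -0.526, "z": 0, "twist": 0}]}}

```text
time_s: 0.95
tool_pos: [0.3888, -0.4069, 0.2314]
tool_rot: [-3.092, -0.551, -0.002]
ft_force: [-0.6, -1.1, -0.0]
grip_width: 0.0383
grip_force: 0.0
```

Request:
{"method": "move_arm", "body": {"steps": [{"x": 0.37, "y": -0.26, "z": 0, "twist": 0.1}, {"x": 0.745, "y": -0.526, "z": 0.2, "twist": 0.22}, {"x": 0.745, "y": -0.526, "z": 0.5, "twist": 0.352}, {"x": 0.745, "y": -0.526, "z": 0.5, "twist": 0.352}, {"x": 0.745, "y": -0.526, "z": 0.5, "twist": 0.352}]}}

```text
time_s: 1.58
tool_pos: [0.4637, -0.3005, 0.1575]
tool_rot: [3.127, -0.282, 0.0]
ft_force: [-0.2, -0.5, 0.0]
grip_width: 0.0382
grip_force: 0.0
```

```bash
python3 - <<'E'
from h import *
s=read_state();print(s['tool_pos'],s['ft_force'],s['grip_width'],s['joint_pos'].round(2));print(to([.464,-.2975,.062],1.39))
E
```

```text
[ 0.46374368 -0.30051963  0.15754063] [-0.19899908 -0.47094195  0.04057586] 0.03824916026922234 [ 0.43  0.48  0.09  1.86 -0.06  0.8  -1.2 ]
[array([-0.002, -0.021,  0.637]), 't', 1.575, 'yhead', np.float64(-1.75), 'twist', np.float64(0.001)]
```

Request:
{"method": "move_arm", "body": {"steps": [{"x": 0, "y": -0.02, "z": 0.2, "twist": 0}, {"x": 0, "y": -0.02, "z": 0.4, "twist": 0}, {"x": 0, "y": -0.02, "z": 0.55, "twist": 0}, {"x": 0, "y": -0.02, "z": 0.63, "twist": 0}, {"x": 0, "y": -0.02, "z": 0.63, "twist": 0}, {"x": 0, "y": -0.02, "z": 0.63, "twist": 0}]}}

```text
time_s: 2.33
tool_pos: [0.4652, -0.2962, 0.063]
tool_rot: [3.128, -0.284, 0.003]
ft_force: [0.1, 0.5, 0.6]
grip_width: 0.0388
grip_force: 0.0
```

```bash
python3 - <<'E'
from h import *
print(to([.464,-.2975,.0625],1.39))
a=snapshot('side')[270:390,160:320];b=snapshot('top')[180:300,370:490]
o=np.zeros((600,800,3),np.uint8);a=cv2.resize(a,(480,360));b=cv2.resize(b,(320,320));o[:360,:480]=a;o[:320,480:]=b
cv2.imwrite('pics/p2.png',o[:360])
E
```

```text
[array([-0.007,  0.01 ,  0.003]), 't', 2.325, 'yhead', np.float64(-1.752), 'twist', np.float64(-0.0)]
```

View pics/p2.png

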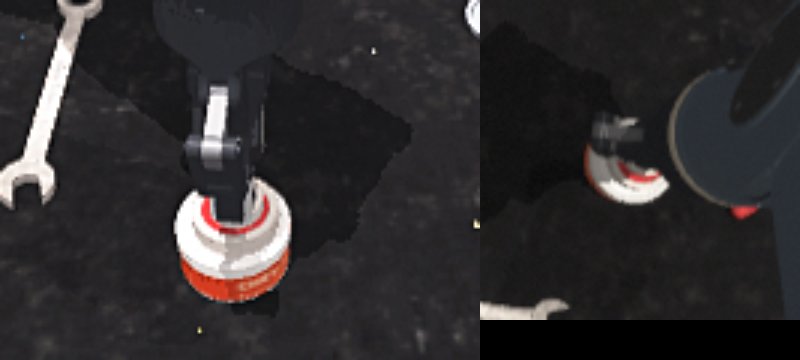

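The fingers stand on both sides of the sleeve (side crop about (232,205)), clear of the bearing. Close and lift.

Request:
{"method": "move_arm", "body": {"steps": [{"x": 0, "y": 0, "z": 0, "twist": 0}, {"x": 0, "y": 0, "z": 0, "twist": 0}, {"x": 0, "y": 0, "z": 0, "twist": 0}, {"x": 0, "y": 0, "z": 0, "twist": 0}], "hand": 1}}

```text
time_s: 2.92
tool_pos: [0.4651, -0.2954, 0.0625]
tool_rot: [3.128, -0.284, 0.001]
ft_force: [-1.1, 0.9, 7.0]
grip_width: 0.0151
grip_force: 58.5
```

Request:
{"method": "move_arm", "body": {"steps": [{"x": 0, "y": 0, "z": -0.1, "twist": 0}, {"x": 0, "y": 0, "z": -0.3, "twist": 0}, {"x": 0, "y": 0, "z": -0.5, "twist": 0}, {"x": 0, "y": 0, "z": -0.5, "twist": 0}]}}

```text
time_s: 3.42
tool_pos: [0.4661, -0.2961, 0.1397]
tool_rot: [3.127, -0.284, 0.007]
ft_force: [0.1, -0.7, -0.5]
grip_width: 0.0148
grip_force: 58.6
```

```bash
python3 - <<'E'
from h import *
print(to([.6492,-.112,.06],1.39))
E
```

```text
[array([ 0.977, -1.428,  0.534]), 't', 3.425, 'yhead', np.float64(-1.752), 'twist', np.float64(-0.0)]
```

Request:
{"method": "move_arm", "body": {"steps": [{"x": 0.15, "y": -0.24, "z": 0, "twist": 0}, {"x": 0.32, "y": -0.47, "z": 0, "twist": 0}, {"x": 0.49, "y": -0.715, "z": 0, "twist": 0}, {"x": 0.49, "y": -0.715, "z": 0, "twist": 0}]}}

```text
time_s: 3.92
tool_pos: [0.5588, -0.1988, 0.1362]
tool_rot: [-3.127, 0.274, -0.001]
ft_force: [-1.0, -0.8, -0.2]
grip_width: 0.0146
grip_force: 58.7
```

Request:
{"method": "move_arm", "body": {"steps": [{"x": 0.15, "y": -0.24, "z": 0, "twist": 0}, {"x": 0.32, "y": -0.47, "z": 0.2, "twist": 0}, {"x": 0.487, "y": -0.713, "z": 0.4, "twist": 0}, {"x": 0.487, "y": -0.713, "z": 0.53, "twist": 0}, {"x": 0.487, "y": -0.713, "z": 0.53, "twist": 0}, {"x": 0.487, "y": -0.713, "z": 0.53, "twist": 0}]}}

```text
time_s: 4.68
tool_pos: [0.6473, -0.1124, 0.0581]
tool_rot: [3.128, -0.287, 0.001]
ft_force: [-0.2, -0.9, 0.3]
grip_width: 0.0145
grip_force: 58.7
```

```bash
python3 - <<'E'
from h import *
print(to([.6492,-.112,.0095],1.39))
S=snapshot('side');a=S[190:300,250:400];b=S[280:390,170:310]
cv2.imwrite('pics/p3.png',np.hstack([cv2.resize(a,(450,330)),cv2.resize(b,(350,330))]))
T=snapshot('top');cv2.imwrite('pics/top_p3.png',T)
E
```

```text
[array([ 0.012, -0.005,  0.324]), 't', 4.675, 'yhead', np.float64(-1.754), 'twist', np.float64(-0.001)]
```

View pics/p3.png

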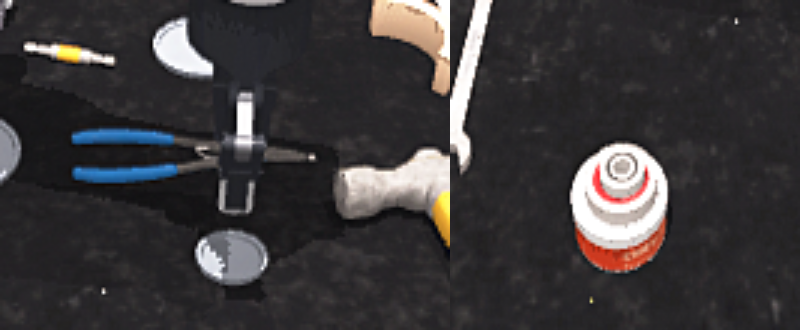

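The finger hides most of the sleeve (crop (237,195)); the rest of the stack is intact at (622,205). Lower into the dish, watching the force.

Request:
{"method": "move_arm", "body": {"steps": [{"x": 0.012, "y": -0.005, "z": 0.15, "twist": 0}, {"x": 0.012, "y": -0.005, "z": 0.26, "twist": 0}, {"x": 0.012, "y": -0.005, "z": 0.3, "twist": 0}, {"x": 0.012, "y": -0.005, "z": 0.3, "twist": 0}, {"x": 0.012, "y": -0.005, "z": 0.3, "twist": 0}]}}

```text
time_s: 5.4
tool_pos: [0.6499, -0.1108, 0.0129]
tool_rot: [3.129, -0.285, 0.001]
ft_force: [0.2, -0.9, -0.4]
grip_width: 0.0148
grip_force: 58.7
```

```bash
python3 - <<'E'
from h import *
print(to([.6492,-.112,.0095],1.39),read_state()['ft_force'])
S=snapshot('side');cv2.imwrite('pics/p4.png',cv2.resize(S[225:305,280:380],(750,600)))
E
```

```text
[array([-0.003,  0.009,  0.023]), 't', 5.4, 'yhead', np.float64(-1.752), 'twist', np.float64(-0.0)] [ 0.17387891 -0.85914441 -0.38083563]
```

View pics/p4.png

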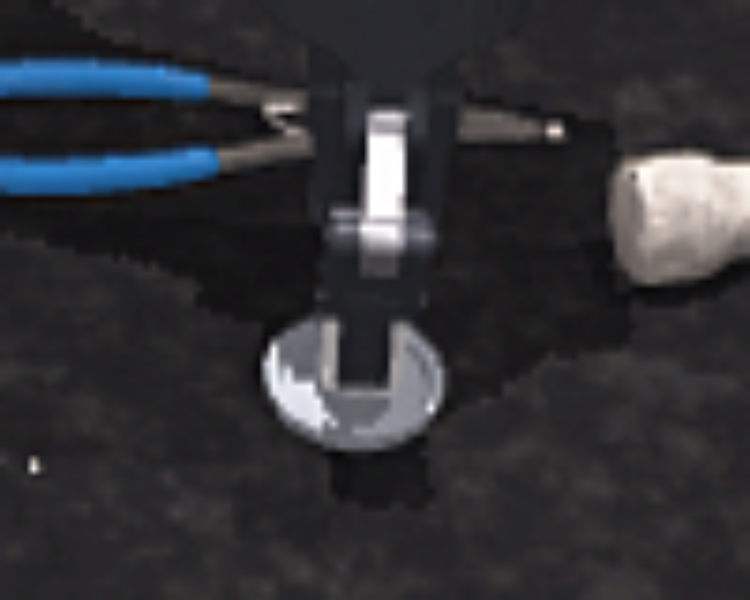

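The finger stands over the middle of the dish (crop (360,385)), with no contact force yet. Lower gently to contact.

Request:
{"method": "move_arm", "body": {"steps": [{"x": 0, "y": 0, "z": 0.01, "twist": 0}, {"x": 0, "y": 0, "z": 0.02, "twist": 0}, {"x": 0, "y": 0, "z": 0.02, "twist": 0}]}}

```text
time_s: 5.82
tool_pos: [0.6494, -0.1106, 0.0092]
tool_rot: [-3.129, 0.284, 0.0]
ft_force: [-0.8, 1.4, -0.1]
grip_width: 0.015
grip_force: 58.7
```

Request:
{"method": "move_arm", "body": {"steps": [{"x": 0, "y": 0, "z": 0.007, "twist": 0}, {"x": 0, "y": 0, "z": 0.007, "twist": 0}]}}

```text
time_s: 6.08
tool_pos: [0.6495, -0.1106, 0.0091]
tool_rot: [-3.129, 0.284, -0.001]
ft_force: [-2.4, 0.8, 7.2]
grip_width: 0.015
grip_force: 59.7
```

Request:
{"method": "move_arm", "body": {"steps": [{"x": 0, "y": 0, "z": 0, "twist": 0}, {"x": 0, "y": 0, "z": 0, "twist": 0}, {"x": 0, "y": 0, "z": 0, "twist": 0}], "hand": 0.1}}

```text
time_s: 6.45
tool_pos: [0.6494, -0.1106, 0.0081]
tool_rot: [-3.129, 0.284, 0.0]
ft_force: [1.1, 0.3, 0.0]
grip_width: 0.0384
grip_force: 0.0
```

Request:
{"method": "move_arm", "body": {"steps": [{"x": 0, "y": 0, "z": -0.2, "twist": 0}, {"x": 0, "y": 0, "z": -0.5, "twist": 0}, {"x": 0, "y": 0, "z": -0.8, "twist": 0}, {"x": 0, "y": 0, "z": -0.8, "twist": 0}]}}

```text
time_s: 6.95
tool_pos: [0.6517, -0.1111, 0.1321]
tool_rot: [3.128, -0.285, 0.011]
ft_force: [0.2, -0.9, 0.0]
grip_width: 0.0388
grip_force: 0.0
```

```bash
python3 - <<'E'
from h import *
print(to([.438,.251,.12],1.39),read_state()['ft_force'])
E
```

```text
[array([-1.837, -2.118,  0.069]), 't', 6.95, 'yhead', np.float64(-1.752), 'twist', np.float64(-0.0)] [ 0.19353864 -0.86072532  0.02366722]
```

Request:
{"method": "move_arm", "body": {"steps": [{"x": -0.2, "y": -0.24, "z": 0, "twist": 0}, {"x": -0.41, "y": -0.47, "z": 0, "twist": 0}, {"x": -0.612, "y": -0.706, "z": 0, "twist": 0}]}}

```text
time_s: 7.32
tool_pos: [0.5768, 0.0112, 0.1273]
tool_rot: [3.129, -0.284, -0.002]
ft_force: [0.5, 0.8, -0.5]
grip_width: 0.0383
grip_force: 0.0
```

Request:
{"method": "move_arm", "body": {"steps": [{"x": -0.2, "y": -0.24, "z": 0, "twist": 0}, {"x": -0.41, "y": -0.47, "z": 0, "twist": 0}, {"x": -0.612, "y": -0.706, "z": 0, "twist": 0}]}}

```text
time_s: 7.7
tool_pos: [0.5057, 0.1319, 0.1275]
tool_rot: [3.128, -0.284, -0.002]
ft_force: [0.2, 0.9, -0.8]
grip_width: 0.0386
grip_force: 0.0
```

Request:
{"method": "move_arm", "body": {"steps": [{"x": -0.2, "y": -0.24, "z": 0, "twist": 0}, {"x": -0.41, "y": -0.47, "z": 0, "twist": 0}, {"x": -0.612, "y": -0.706, "z": 0, "twist": 0}, {"x": -0.612, "y": -0.706, "z": 0, "twist": 0}, {"x": -0.612, "y": -0.706, "z": 0, "twist": 0}]}}

```text
time_s: 8.32
tool_pos: [0.4358, 0.2509, 0.1278]
tool_rot: [3.128, -0.284, -0.001]
ft_force: [1.0, -0.6, 0.1]
grip_width: 0.0389
grip_force: 0.0
```

```bash
python3 - <<'E'
from h import *
print(to([.439,.251,.04],1.39),read_state()['ft_force'])
S=snapshot('side');T=snapshot('top');cv2.imwrite('pics/side_p5.png',S)
a=cv2.resize(S[110:210,190:300],(440,400));b=cv2.resize(T[125:185,190:260],(350,300))
c=cv2.resize(S[245:305,290:370],(360,270))
o=np.zeros((600,800,3),np.uint8);o[:400,:440]=a;o[:300,440:790]=cv2.resize(T[120:180,300:370],(350,300));o[310:580,440:800]=c
cv2.imwrite('pics/p5.png',o)
E
```

```text
[array([ 0.021, -0.005,  0.585]), 't', 8.325, 'yhead', np.float64(-1.752), 'twist', np.float64(-0.0)] [ 1.04264318 -0.55685462  0.13134814]
```

View pics/p5.png

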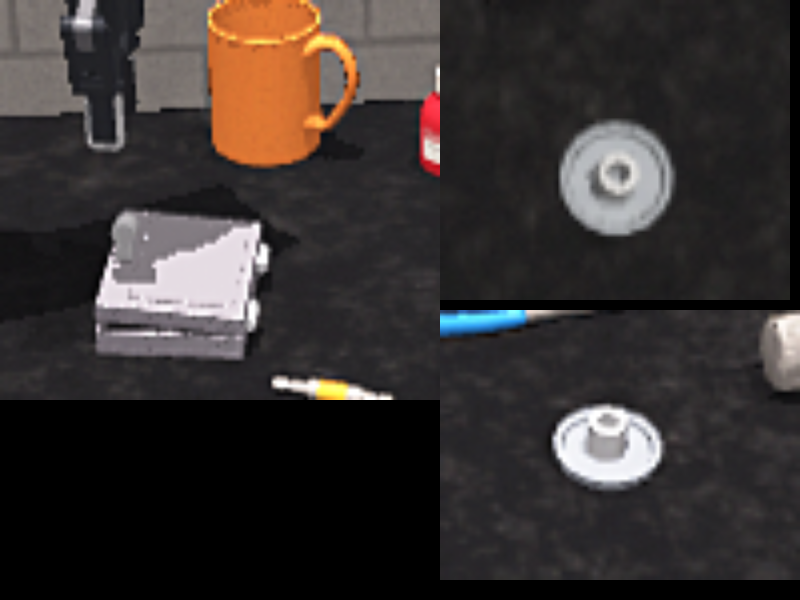

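The sleeve stands in the middle of the small dish (crop (608,435)). The hand is above the pull (crop (105,140), pull (125,235)). Go down and pinch the pull.

Request:
{"method": "move_arm", "body": {"steps": [{"x": 0.02, "y": 0, "z": 0.2, "twist": 0}, {"x": 0.02, "y": 0, "z": 0.4, "twist": 0}, {"x": 0.02, "y": 0, "z": 0.53, "twist": 0}, {"x": 0.02, "y": 0, "z": 0.585, "twist": 0}, {"x": 0.02, "y": 0, "z": 0.585, "twist": 0}]}}

```text
time_s: 9.05
tool_pos: [0.4391, 0.2502, 0.0403]
tool_rot: [3.128, -0.286, -0.001]
ft_force: [-0.3, -0.2, 0.3]
grip_width: 0.0384
grip_force: 0.0
```

Request:
{"method": "move_arm", "body": {"steps": [{"x": 0, "y": 0, "z": 0, "twist": 0}, {"x": 0, "y": 0, "z": 0, "twist": 0}, {"x": 0, "y": 0, "z": 0, "twist": 0}, {"x": 0, "y": 0, "z": 0, "twist": 0}], "hand": 1}}

```text
time_s: 9.55
tool_pos: [0.4393, 0.252, 0.041]
tool_rot: [-3.127, 0.283, -0.002]
ft_force: [0.5, 4.3, 1.3]
grip_width: 0.0127
grip_force: 59.3
```

```bash
python3 - <<'E'
from h import *
s=read_state();print(s['tool_pos'],s['ft_force'],s['grip_width'],s['time_s'])
# arc, tool x ~ case x (heading check), tool z down
M=R.from_rotvec(s['tool_rot']).as_matrix();print('xhead',np.arctan2(M[1,0],M[0,0]))
for th in np.arange(0,1.61,.1):
    a=np.arctan2(34,82)+th;r=np.hypot(34,82)
    print(round(th,1),((82-r*np.cos(a))/150).round(3),(-(r*np.sin(a)-34)/150).round(3))
S=snapshot('side');cv2.imwrite('pics/p6.png',cv2.resize(S[120:220,190:300],(660,600)))
E
```

```text
[0.43926474 0.25198086 0.04098966] [0.46582346 4.3427662  1.34010903] 0.01267185611088421 9.55
xhead -0.1804342436291926
0.0 0.0 -0.0
0.1 0.025 -0.053
0.2 0.056 -0.104
0.3 0.091 -0.151
0.4 0.131 -0.195
0.5 0.176 -0.234
0.6 0.223 -0.269
0.7 0.275 -0.299
0.8 0.328 -0.323
0.9 0.384 -0.342
1.0 0.442 -0.356
1.1 0.501 -0.363
1.2 0.56 -0.365
1.3 0.619 -0.361
1.4 0.677 -0.351
1.5 0.734 -0.335
1.6 0.789 -0.313
```

View pics/p6.png

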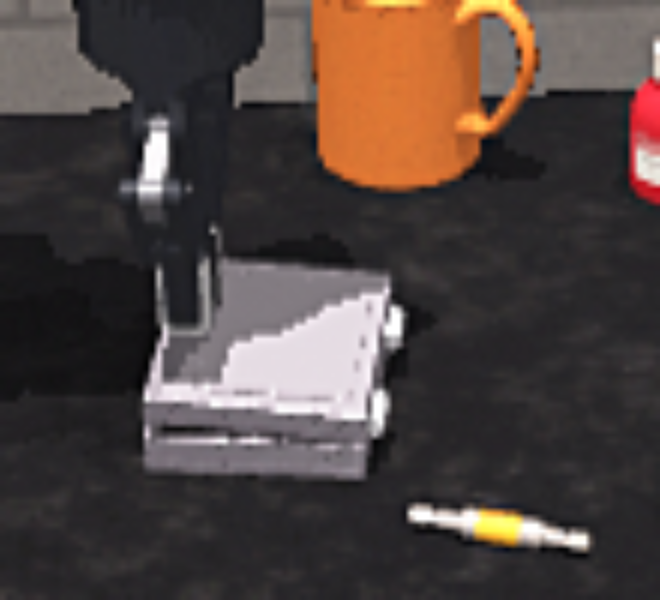

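The pull is pinched (crop (190,300)). Swing along the arc.

Request:
{"method": "move_arm", "body": {"steps": [{"x": 0.012, "y": 0, "z": -0.027, "twist": 0}, {"x": 0.025, "y": 0, "z": -0.053, "twist": 0}, {"x": 0.056, "y": 0, "z": -0.104, "twist": 0}, {"x": 0.091, "y": 0, "z": -0.151, "twist": 0}, {"x": 0.131, "y": 0, "z": -0.195, "twist": 0}, {"x": 0.176, "y": 0, "z": -0.234, "twist": 0}, {"x": 0.223, "y": 0, "z": -0.269, "twist": 0}, {"x": 0.275, "y": 0, "z": -0.299, "twist": 0}, {"x": 0.328, "y": 0, "z": -0.323, "twist": 0}, {"x": 0.328, "y": 0, "z": -0.323, "twist": 0}]}}

```text
time_s: 10.85
tool_pos: [0.4869, 0.2442, 0.0883]
tool_rot: [-3.127, 0.282, 0.001]
ft_force: [2.9, 11.0, -11.2]
grip_width: 0.0122
grip_force: 59.0
```

Request:
{"method": "move_arm", "body": {"steps": [{"x": 0.056, "y": -0.01, "z": -0.012, "twist": 0}, {"x": 0.114, "y": -0.01, "z": -0.024, "twist": 0}, {"x": 0.173, "y": -0.01, "z": -0.031, "twist": 0}, {"x": 0.232, "y": -0.01, "z": -0.032, "twist": 0}, {"x": 0.291, "y": -0.01, "z": -0.027, "twist": 0}, {"x": 0.349, "y": -0.01, "z": -0.017, "twist": 0}, {"x": 0.406, "y": -0.01, "z": -0.001, "twist": 0}, {"x": 0.445, "y": -0.01, "z": 0.011, "twist": 0}, {"x": 0.445, "y": -0.01, "z": 0.011, "twist": 0}]}}

```text
time_s: 11.98
tool_pos: [0.5525, 0.2336, 0.0872]
tool_rot: [-3.127, 0.283, 0.002]
ft_force: [-0.5, 8.3, 0.5]
grip_width: 0.0119
grip_force: 58.3
```

```bash
python3 - <<'E'
from h import *
S=snapshot('side');cv2.imwrite('pics/p7.png',cv2.resize(S[100:220,180:310],(650,600)))
E
```

```text
(no output)
```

View pics/p7.png

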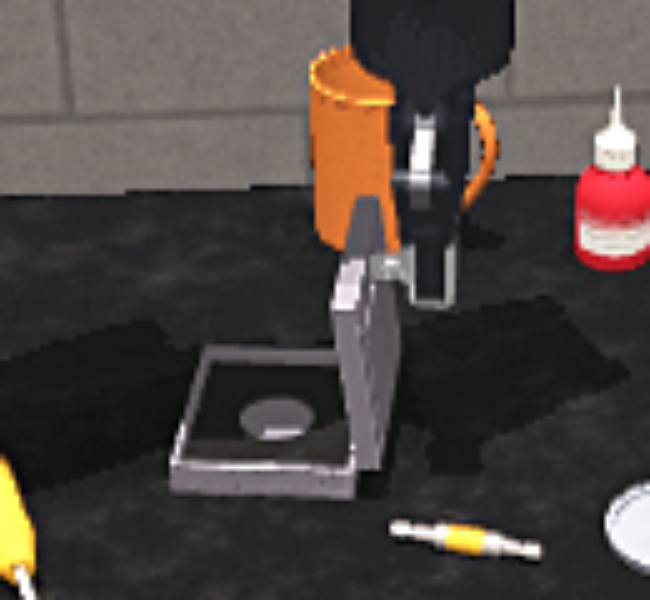

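The case is open with the lid about upright (top of lid at crop (350,270)); the mark shows at crop (278,418), i.e. pixel (235.6,183.6). Release, rise and go for the small bearing.

Request:
{"method": "move_arm", "body": {"steps": [{"x": 0, "y": 0, "z": 0, "twist": 0}, {"x": 0, "y": 0, "z": 0, "twist": 0}, {"x": 0, "y": 0, "z": 0, "twist": 0}, {"x": 0, "y": 0, "z": -0.3, "twist": 0}, {"x": 0, "y": 0, "z": -0.6, "twist": 0}, {"x": 0, "y": 0, "z": -0.6, "twist": 0}], "hand": 0.0}}

```text
time_s: 12.78
tool_pos: [0.555, 0.2318, 0.1808]
tool_rot: [-3.126, 0.285, -0.008]
ft_force: [0.2, 0.0, -1.0]
grip_width: 0.0426
grip_force: 0.0
```

```bash
python3 - <<'E'
from h import *
print('mark',onz('side',235.6,183.6,.01))
print(to([.464,-.2975,.13],1.39),read_state()['ft_force'])
S=snapshot('side');T=snapshot('top');cv2.imwrite('pics/side_p8.png',S);cv2.imwrite('pics/top_p8.png',T)
# small bearing: outermost bright ring of bearing
o=np.zeros((480,800,3),np.uint8);o[:480,:400]=cv2.resize(T[210:258,410:450],(400,480),interpolation=cv2.INTER_CUBIC);o[:480,400:]=cv2.resize(S[320:368,218:258],(400,480),interpolation=cv2.INTER_CUBIC)
cv2.imwrite('pics/p8.png',o)
E
```

```text
mark [0.47323296 0.24216676 0.01      ]
[array([0.04 , 3.582, 0.326]), 't', 12.775, 'yhead', np.float64(-1.753), 'twist', np.float64(-0.001)] [ 0.21557124  0.0415489  -1.02976201]
```

View pics/p8.png

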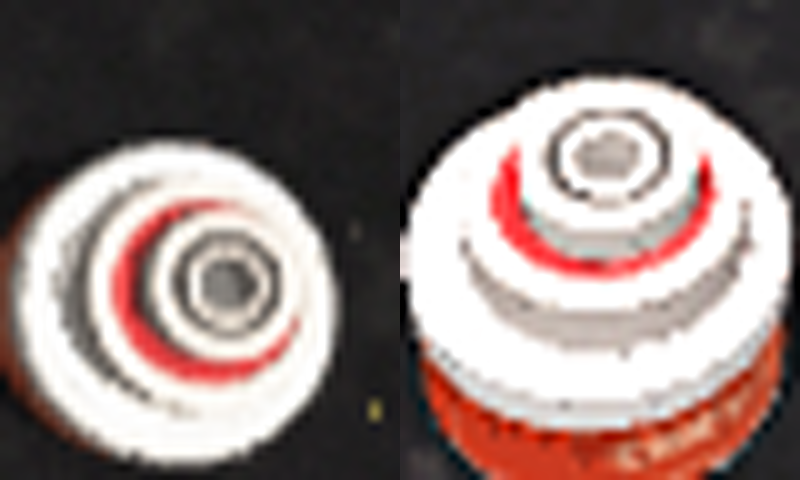

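The small bearing's centre is at top (432.6,238.3) and side (238.8,335.5); the stack is undisturbed.

```bash
python3 - <<'E'
from h import *
print(two((432.6,238.3),(238.8,335.5)),onz('top',432.6,238.3,.056),onz('side',238.8,335.5,.056))
E
```

```text
(array([ 0.46444542, -0.2982109 ,  0.05589932]), np.float64(0.00048048144238348043)) [ 0.46468099 -0.29817289  0.056     ] [ 0.4642064  -0.29831606  0.056     ]
```

Request:
{"method": "move_arm", "body": {"steps": [{"x": 0, "y": 0.3, "z": 0, "twist": 0}, {"x": 0, "y": 0.6, "z": 0, "twist": 0}, {"x": 0.01, "y": 0.895, "z": 0, "twist": 0}]}}

```text
time_s: 13.25
tool_pos: [0.5291, 0.0976, 0.1759]
tool_rot: [3.128, -0.284, -0.004]
ft_force: [-0.0, -0.2, 0.0]
grip_width: 0.0425
grip_force: 0.0
```

Request:
{"method": "move_arm", "body": {"steps": [{"x": 0, "y": 0.3, "z": 0, "twist": 0}, {"x": 0, "y": 0.6, "z": 0, "twist": 0}, {"x": 0.01, "y": 0.895, "z": 0, "twist": 0}]}}

```text
time_s: 13.62
tool_pos: [0.5063, -0.0346, 0.176]
tool_rot: [3.128, -0.284, -0.004]
ft_force: [0.2, -0.9, -0.6]
grip_width: 0.0425
grip_force: 0.0
```

Request:
{"method": "move_arm", "body": {"steps": [{"x": 0, "y": 0.3, "z": 0, "twist": 0}, {"x": 0, "y": 0.6, "z": 0, "twist": 0}, {"x": 0.01, "y": 0.895, "z": 0, "twist": 0}]}}

```text
time_s: 14.0
tool_pos: [0.4836, -0.1667, 0.176]
tool_rot: [-3.128, 0.284, 0.004]
ft_force: [0.7, 1.0, 0.8]
grip_width: 0.0428
grip_force: 0.0
```

Request:
{"method": "move_arm", "body": {"steps": [{"x": 0, "y": 0.3, "z": 0, "twist": 0}, {"x": 0, "y": 0.6, "z": 0.1, "twist": 0}, {"x": 0.01, "y": 0.895, "z": 0.32, "twist": 0}, {"x": 0.01, "y": 0.895, "z": 0.32, "twist": 0}, {"x": 0.01, "y": 0.895, "z": 0.32, "twist": 0}]}}

```text
time_s: 14.62
tool_pos: [0.4616, -0.297, 0.1283]
tool_rot: [-3.127, 0.285, 0.003]
ft_force: [0.1, 0.4, -0.3]
grip_width: 0.0431
grip_force: 0.0
```

```bash
python3 - <<'E'
from h import *
print(to([.464,-.2975,.049],1.39),read_state()['tool_pos'])
E
```

```text
[array([0.017, 0.001, 0.528]), 't', 14.625, 'yhead', np.float64(-1.752), 'twist', np.float64(-0.0)] [ 0.46162069 -0.29700754  0.12825808]
```

Request:
{"method": "move_arm", "body": {"steps": [{"x": 0.019, "y": 0.005, "z": 0.2, "twist": 0}, {"x": 0.019, "y": 0.005, "z": 0.4, "twist": 0}, {"x": 0.019, "y": 0.005, "z": 0.5, "twist": 0}, {"x": 0.019, "y": 0.005, "z": 0.528, "twist": 0}, {"x": 0.019, "y": 0.005, "z": 0.528, "twist": 0}]}}

```text
time_s: 15.25
tool_pos: [0.4653, -0.2989, 0.0506]
tool_rot: [3.129, -0.283, 0.001]
ft_force: [0.2, 0.4, 0.0]
grip_width: 0.0428
grip_force: 0.0
```

Request:
{"method": "move_arm", "body": {"steps": [{"x": 0, "y": 0, "z": 0, "twist": 0}, {"x": 0, "y": 0, "z": 0, "twist": 0}, {"x": 0, "y": 0, "z": 0, "twist": 0}, {"x": 0, "y": 0, "z": 0, "twist": 0}], "hand": 1}}

```text
time_s: 15.75
tool_pos: [0.4655, -0.2992, 0.0514]
tool_rot: [3.128, -0.284, 0.003]
ft_force: [-0.3, 0.9, 6.6]
grip_width: 0.0253
grip_force: 58.6
```

Request:
{"method": "move_arm", "body": {"steps": [{"x": 0, "y": 0, "z": -0.1, "twist": 0}, {"x": 0, "y": 0, "z": -0.3, "twist": 0}, {"x": 0, "y": 0, "z": -0.6, "twist": 0}, {"x": 0, "y": 0, "z": -0.85, "twist": 0}, {"x": 0, "y": 0, "z": -0.85, "twist": 0}]}}

```text
time_s: 16.38
tool_pos: [0.4663, -0.3001, 0.1816]
tool_rot: [3.126, -0.285, 0.01]
ft_force: [-0.3, 0.8, -0.9]
grip_width: 0.0252
grip_force: 59.0
```

```bash
python3 - <<'E'
from h import *
# mark: mid (.4726,.2448)/(.4732,.2422), bias 5 mm to the front
print(to([.468,.244,.12],1.39),read_state()['tool_pos'])
E
```

```text
[array([-0.647, -3.571,  0.4  ]), 't', 16.375, 'yhead', np.float64(-1.752), 'twist', np.float64(-0.001)] [ 0.46634813 -0.30012777  0.18164995]
```

Request:
{"method": "move_arm", "body": {"steps": [{"x": -0.054, "y": -0.3, "z": 0, "twist": 0}, {"x": -0.108, "y": -0.6, "z": 0, "twist": 0}, {"x": -0.162, "y": -0.893, "z": 0, "twist": 0}]}}

```text
time_s: 16.75
tool_pos: [0.4646, -0.1614, 0.1775]
tool_rot: [-3.128, 0.285, 0.001]
ft_force: [0.9, 0.5, -1.0]
grip_width: 0.0254
grip_force: 59.0
```

Request:
{"method": "move_arm", "body": {"steps": [{"x": -0.054, "y": -0.3, "z": 0, "twist": 0}, {"x": -0.108, "y": -0.6, "z": 0, "twist": 0}, {"x": -0.162, "y": -0.893, "z": 0, "twist": 0}]}}

```text
time_s: 17.12
tool_pos: [0.4649, -0.0252, 0.1776]
tool_rot: [3.129, -0.284, -0.0]
ft_force: [0.1, 0.1, 0.1]
grip_width: 0.0255
grip_force: 59.0
```

Request:
{"method": "move_arm", "body": {"steps": [{"x": -0.054, "y": -0.3, "z": 0, "twist": 0}, {"x": -0.108, "y": -0.6, "z": 0, "twist": 0}, {"x": -0.162, "y": -0.893, "z": 0, "twist": 0}]}}

```text
time_s: 17.5
tool_pos: [0.4651, 0.1108, 0.1775]
tool_rot: [3.129, -0.284, -0.001]
ft_force: [1.2, -0.6, -1.1]
grip_width: 0.0258
grip_force: 59.0
```

Request:
{"method": "move_arm", "body": {"steps": [{"x": -0.054, "y": -0.3, "z": 0, "twist": 0}, {"x": -0.108, "y": -0.6, "z": 0, "twist": 0}, {"x": -0.162, "y": -0.893, "z": 0, "twist": 0}, {"x": -0.162, "y": -0.893, "z": 0.3, "twist": 0}, {"x": -0.162, "y": -0.893, "z": 0.5, "twist": 0}, {"x": -0.162, "y": -0.893, "z": 0.5, "twist": 0}]}}

```text
time_s: 18.25
tool_pos: [0.4642, 0.2447, 0.1008]
tool_rot: [3.126, -0.284, -0.006]
ft_force: [0.2, -0.6, -0.5]
grip_width: 0.0256
grip_force: 59.0
```

```bash
python3 - <<'E'
from h import *
print(to([.468,.243,.014],1.39),read_state()['tool_pos'])
S=snapshot('side');a=cv2.resize(S[100:220,180:310],(400,369));b=cv2.resize(S[310:380,200:275],(395,369))
cv2.imwrite('pics/p9.png',np.hstack([a,b]))
E
```

```text
[array([0.029, 0.005, 0.579]), 't', 18.25, 'yhead', np.float64(-1.752), 'twist', np.float64(-0.0)] [0.46423722 0.2446776  0.10083374]
```

View pics/p9.png

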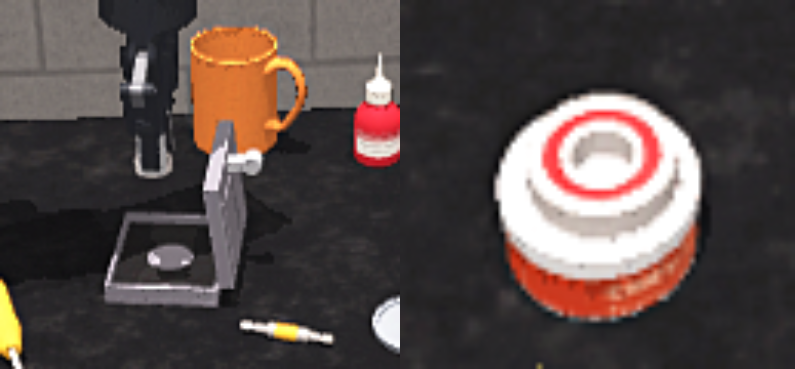

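The small bearing is in the fingers (it has left the stack) and the hand is over the mark (crop (170,258)). Lower it.

Request:
{"method": "move_arm", "body": {"steps": [{"x": 0.016, "y": 0.005, "z": 0.2, "twist": 0}, {"x": 0.016, "y": 0.005, "z": 0.4, "twist": 0}, {"x": 0.016, "y": 0.005, "z": 0.52, "twist": 0}, {"x": 0.016, "y": 0.005, "z": 0.56, "twist": 0}, {"x": 0.016, "y": 0.005, "z": 0.56, "twist": 0}, {"x": 0.016, "y": 0.005, "z": 0.56, "twist": 0}]}}

```text
time_s: 19.05
tool_pos: [0.4687, 0.2447, 0.0197]
tool_rot: [-3.128, 0.284, -0.002]
ft_force: [-0.3, 0.3, -0.7]
grip_width: 0.0257
grip_force: 59.0
```

Request:
{"method": "move_arm", "body": {"steps": [{"x": 0, "y": 0, "z": 0.015, "twist": 0}, {"x": 0, "y": 0, "z": 0.028, "twist": 0}, {"x": 0, "y": 0, "z": 0.028, "twist": 0}]}}

```text
time_s: 19.42
tool_pos: [0.4683, 0.2445, 0.0149]
tool_rot: [-3.128, 0.284, -0.001]
ft_force: [-1.5, -0.7, 7.3]
grip_width: 0.0252
grip_force: 60.0
```

Request:
{"method": "move_arm", "body": {"steps": [{"x": 0, "y": 0, "z": 0, "twist": 0}, {"x": 0, "y": 0, "z": 0, "twist": 0}, {"x": 0, "y": 0, "z": 0, "twist": 0}, {"x": 0, "y": 0, "z": -0.2, "twist": 0}, {"x": 0, "y": 0, "z": -0.6, "twist": 0}, {"x": 0, "y": 0, "z": -0.98, "twist": 0}, {"x": 0, "y": 0, "z": -0.98, "twist": 0}], "hand": 0.0}}

```text
time_s: 20.3
tool_pos: [0.4702, 0.2455, 0.1656]
tool_rot: [-3.124, 0.284, -0.01]
ft_force: [0.5, -0.1, -0.9]
grip_width: 0.0428
grip_force: 0.0
```

```bash
python3 - <<'E'
from h import *
print(to([.5525,.2336,.0872],1.39),read_state()['tool_pos'])
S=snapshot('side');T=snapshot('top');a=cv2.resize(S[120:210,200:290],(400,400));b=cv2.resize(T[195:275,125:205],(400,400))
cv2.imwrite('pics/p10.png',np.hstack([a,b]))
E
```

```text
[array([ 0.551, -0.018,  0.526]), 't', 20.3, 'yhead', np.float64(-1.752), 'twist', np.float64(-0.0)] [0.47022101 0.24549841 0.16560315]
```

View pics/p10.png

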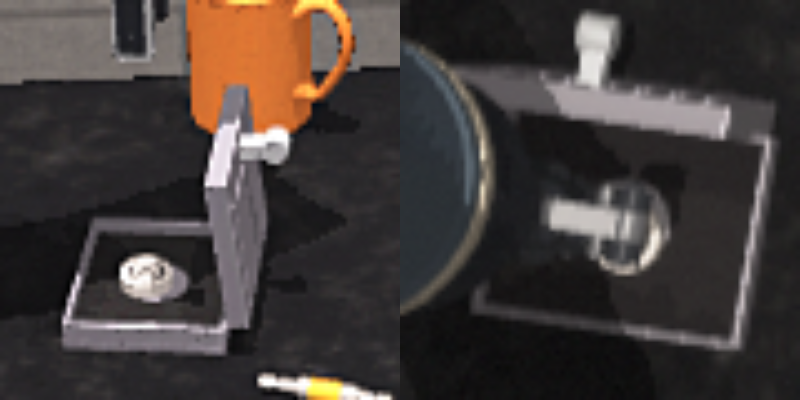

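The small bearing lies flat in the case (crop (147,273)), a little in front of the mark's middle (about (158,280)); the pull is at side crop (275,145). Re-pinch the pull and swing the lid back.

Request:
{"method": "move_arm", "body": {"steps": [{"x": 0.28, "y": -0.01, "z": -0.07, "twist": 0}, {"x": 0.551, "y": -0.018, "z": -0.07, "twist": 0}, {"x": 0.551, "y": -0.018, "z": 0, "twist": 0}, {"x": 0.551, "y": -0.018, "z": 0.2, "twist": 0}, {"x": 0.551, "y": -0.018, "z": 0.4, "twist": 0}, {"x": 0.551, "y": -0.018, "z": 0.51, "twist": 0}, {"x": 0.551, "y": -0.018, "z": 0.51, "twist": 0}]}}

```text
time_s: 21.28
tool_pos: [0.5484, 0.2319, 0.0832]
tool_rot: [3.127, -0.283, -0.005]
ft_force: [0.5, -0.4, -0.2]
grip_width: 0.0426
grip_force: 0.0
```

Request:
{"method": "move_arm", "body": {"steps": [{"x": 0, "y": 0, "z": 0, "twist": 0}, {"x": 0, "y": 0, "z": 0, "twist": 0}, {"x": 0, "y": 0, "z": 0, "twist": 0}, {"x": 0, "y": 0, "z": 0, "twist": 0}], "hand": 1}}

```text
time_s: 21.78
tool_pos: [0.5507, 0.2341, 0.0862]
tool_rot: [-3.126, 0.282, -0.004]
ft_force: [1.0, 5.4, 0.3]
grip_width: 0.0121
grip_force: 58.4
```

Request:
{"method": "move_arm", "body": {"steps": [{"x": -0.031, "y": 0, "z": -0.012, "twist": 0}, {"x": -0.088, "y": 0, "z": -0.026, "twist": 0}, {"x": -0.146, "y": 0, "z": -0.036, "twist": 0}, {"x": -0.205, "y": 0, "z": -0.04, "twist": 0}, {"x": -0.264, "y": 0, "z": -0.038, "twist": 0}, {"x": -0.323, "y": 0, "z": -0.031, "twist": 0}, {"x": -0.381, "y": 0, "z": -0.017, "twist": 0}, {"x": -0.437, "y": 0, "z": 0.002, "twist": 0}, {"x": -0.437, "y": 0, "z": 0.002, "twist": 0}]}}

```text
time_s: 22.9
tool_pos: [0.4869, 0.2445, 0.0866]
tool_rot: [-3.126, 0.284, -0.007]
ft_force: [0.8, -0.7, 10.4]
grip_width: 0.0125
grip_force: 67.5
```

Request:
{"method": "move_arm", "body": {"steps": [{"x": -0.053, "y": 0, "z": 0.022, "twist": 0}, {"x": -0.105, "y": 0, "z": 0.051, "twist": 0}, {"x": -0.152, "y": 0, "z": 0.085, "twist": 0}, {"x": -0.197, "y": 0, "z": 0.124, "twist": 0}, {"x": -0.237, "y": 0, "z": 0.168, "twist": 0}, {"x": -0.272, "y": 0, "z": 0.215, "twist": 0}, {"x": -0.303, "y": 0, "z": 0.266, "twist": 0}, {"x": -0.322, "y": 0, "z": 0.3, "twist": 0}, {"x": -0.325, "y": 0, "z": 0.315, "twist": 0}, {"x": -0.325, "y": 0, "z": 0.315, "twist": 0}]}}

```text
time_s: 24.15
tool_pos: [0.4363, 0.2526, 0.0382]
tool_rot: [3.129, -0.283, -0.002]
ft_force: [-6.5, -1.1, 7.5]
grip_width: 0.0123
grip_force: 73.2
```

Request:
{"method": "move_arm", "body": {"steps": [{"x": 0.005, "y": 0, "z": 0.01, "twist": 0}, {"x": 0.005, "y": 0, "z": 0.015, "twist": 0}, {"x": 0.005, "y": 0, "z": 0.015, "twist": 0}]}}

```text
time_s: 24.52
tool_pos: [0.4355, 0.2527, 0.0359]
tool_rot: [3.128, -0.281, -0.006]
ft_force: [-12.1, -0.2, 10.9]
grip_width: 0.0123
grip_force: 73.8
```

Request:
{"method": "move_arm", "body": {"steps": [{"x": 0, "y": 0, "z": 0, "twist": 0}, {"x": 0, "y": 0, "z": 0, "twist": 0}, {"x": 0, "y": 0, "z": 0, "twist": 0}, {"x": 0, "y": 0, "z": -0.2, "twist": 0}, {"x": 0, "y": 0, "z": -0.4, "twist": 0}, {"x": 0, "y": 0, "z": -0.4, "twist": 0}, {"x": 0, "y": 0, "z": -0.4, "twist": 0}], "hand": 0.0}}

```text
time_s: 25.4
tool_pos: [0.4381, 0.2525, 0.0948]
tool_rot: [3.129, -0.284, -0.0]
ft_force: [-1.2, 0.1, -0.2]
grip_width: 0.0429
grip_force: 0.0
```

```bash
python3 - <<'E'
from h import *
print(to([.437,.2515,.062],1.39),read_state()['tool_pos'])
S=snapshot('side');S0=cv2.imread('pics/side0.png');f=lambda I:cv2.resize(I[145:210,205:265],(390,422),interpolation=cv2.INTER_CUBIC)
cv2.imwrite('pics/p11.png',np.hstack([f(S),f(S0)]))
E
```

```text
[array([-0.006,  0.008,  0.218]), 't', 25.4, 'yhead', np.float64(-1.752), 'twist', np.float64(-0.0)] [0.43805103 0.25248726 0.09477456]
```

View pics/p11.png

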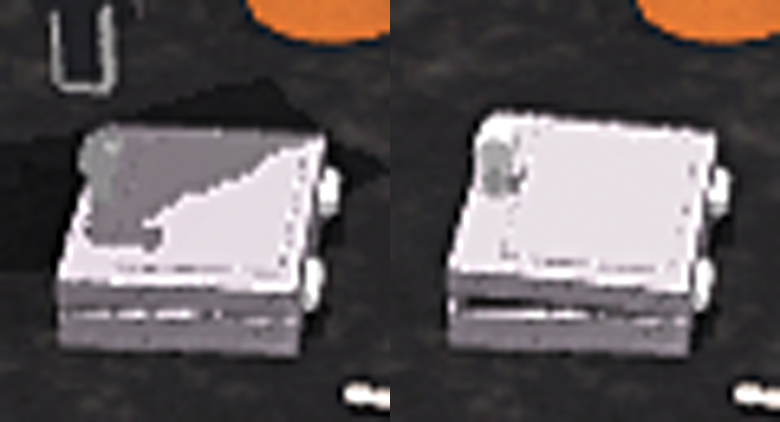

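The lid now looks shut (left, even seam) where at the start (right) it stood slightly ajar. Press once on top of the pull with shut fingers to make sure.

Request:
{"method": "move_arm", "body": {"steps": [{"x": -0.006, "y": 0.008, "z": 0, "twist": 0}, {"x": -0.006, "y": 0.008, "z": 0, "twist": 0}, {"x": -0.006, "y": 0.008, "z": 0.05, "twist": 0}, {"x": -0.006, "y": 0.008, "z": 0.15, "twist": 0}, {"x": -0.006, "y": 0.008, "z": 0.2, "twist": 0}, {"x": -0.006, "y": 0.008, "z": 0.22, "twist": 0}, {"x": -0.006, "y": 0.008, "z": 0.24, "twist": 0}, {"x": -0.006, "y": 0.008, "z": 0.24, "twist": 0}], "hand": 1}}

```text
time_s: 26.45
tool_pos: [0.4369, 0.2516, 0.0598]
tool_rot: [-3.128, 0.284, 0.0]
ft_force: [-3.3, -1.3, 10.1]
grip_width: 0.0003
grip_force: 4.8
```

Request:
{"method": "move_arm", "body": {"steps": [{"x": 0, "y": 0, "z": -0.2, "twist": 0}, {"x": 0, "y": 0, "z": -0.5, "twist": 0}, {"x": 0, "y": 0, "z": -0.5, "twist": 0}], "hand": -0.5}}

```text
time_s: 26.82
tool_pos: [0.4388, 0.2526, 0.137]
tool_rot: [-3.125, 0.284, -0.007]
ft_force: [1.2, -0.3, -0.8]
grip_width: 0.0544
grip_force: 0.0
```

```bash
python3 - <<'E'
from h import *
print(to([.4645,-.2975,.12],1.39),read_state()['tool_pos'])
S=snapshot('side');T=snapshot('top');cv2.imwrite('pics/side_p12.png',S)
hsv=cv2.cvtColor(T,cv2.COLOR_BGR2HSV);m=((hsv[...,0]<10)|(hsv[...,0]>170))&(hsv[...,1]>140)
for n,I,(x0,y0,x1,y1),z in(('top',T,(418,225,446,252),.046),('side',S,(225,325,252,347),.046)):
    hsv=cv2.cvtColor(I,cv2.COLOR_BGR2HSV);m=(((hsv[...,0]<10)|(hsv[...,0]>170))&(hsv[...,1]>90)).astype(np.uint8)
    w=np.zeros_like(m);w[y0:y1,x0:x1]=m[y0:y1,x0:x1];p=np.argwhere(w)[:,::-1].astype(np.float32)
    e=cv2.fitEllipse(cv2.convexHull(p));print(n,len(p),e,onz(n,*e[0],z))
E
```

```text
[array([0.829, 3.577, 0.102]), 't', 26.825, 'yhead', np.float64(-1.752), 'twist', np.float64(-0.0)] [0.43882126 0.25259293 0.13704982]
top 132 ((430.21710205078125, 238.70217895507812), (17.804841995239258, 18.798715591430664), 114.86531066894531) [ 0.4644008  -0.29621729  0.046     ]
side 122 ((237.87973022460938, 338.9284362792969), (16.48012351989746, 21.947282791137695), 84.30931854248047) [ 0.46233698 -0.29687785  0.046     ]
```

Request:
{"method": "move_arm", "body": {"steps": [{"x": 0.07, "y": 0.3, "z": 0, "twist": 0}, {"x": 0.14, "y": 0.6, "z": 0, "twist": 0}, {"x": 0.207, "y": 0.893, "z": 0, "twist": 0}]}}

```text
time_s: 27.3
tool_pos: [0.4427, 0.1127, 0.1329]
tool_rot: [3.128, -0.284, -0.003]
ft_force: [0.9, -0.2, 0.5]
grip_width: 0.0641
grip_force: 0.0
```

Request:
{"method": "move_arm", "body": {"steps": [{"x": 0.07, "y": 0.3, "z": 0, "twist": 0}, {"x": 0.14, "y": 0.6, "z": 0, "twist": 0}, {"x": 0.207, "y": 0.893, "z": 0, "twist": 0}]}}

```text
time_s: 27.68
tool_pos: [0.4491, -0.0246, 0.133]
tool_rot: [3.128, -0.284, -0.003]
ft_force: [1.2, -0.1, 0.3]
grip_width: 0.064
grip_force: 0.0
```

Request:
{"method": "move_arm", "body": {"steps": [{"x": 0.07, "y": 0.3, "z": 0, "twist": 0}, {"x": 0.14, "y": 0.6, "z": 0, "twist": 0}, {"x": 0.207, "y": 0.893, "z": 0, "twist": 0}]}}

```text
time_s: 28.05
tool_pos: [0.4556, -0.1618, 0.1329]
tool_rot: [-3.128, 0.284, 0.003]
ft_force: [1.0, 0.1, 1.2]
grip_width: 0.0642
grip_force: 0.0
```

Request:
{"method": "move_arm", "body": {"steps": [{"x": 0.07, "y": 0.3, "z": 0, "twist": 0}, {"x": 0.14, "y": 0.6, "z": 0, "twist": 0}, {"x": 0.207, "y": 0.893, "z": 0.1, "twist": 0}, {"x": 0.207, "y": 0.893, "z": 0.25, "twist": 0}, {"x": 0.207, "y": 0.893, "z": 0.25, "twist": 0}, {"x": 0.207, "y": 0.893, "z": 0.25, "twist": 0}]}}

```text
time_s: 28.8
tool_pos: [0.4627, -0.2971, 0.0964]
tool_rot: [-3.128, 0.283, 0.001]
ft_force: [0.0, -0.4, 1.2]
grip_width: 0.0638
grip_force: 0.0
```

```bash
python3 - <<'E'
from h import *
s=read_state();print(to([.4637,-.297,.036],1.39),s['tool_pos'],s['grip_width'])
E
```

```text
[array([ 0.007, -0.002,  0.403]), 't', 28.8, 'yhead', np.float64(-1.751), 'twist', np.float64(0.0)] [ 0.46265256 -0.2970847   0.09643984] 0.06384381025400226
```

Request:
{"method": "move_arm", "body": {"steps": [{"x": 0.007, "y": 0, "z": 0.2, "twist": 0}, {"x": 0.007, "y": 0, "z": 0.35, "twist": 0}, {"x": 0.007, "y": 0, "z": 0.4, "twist": 0}, {"x": 0.007, "y": 0, "z": 0.4, "twist": 0}, {"x": 0.007, "y": 0, "z": 0.4, "twist": 0}]}}

```text
time_s: 29.42
tool_pos: [0.4643, -0.2982, 0.0376]
tool_rot: [3.128, -0.284, 0.002]
ft_force: [0.2, -0.2, -0.1]
grip_width: 0.0638
grip_force: 0.0
```

Request:
{"method": "move_arm", "body": {"steps": [{"x": 0, "y": 0, "z": 0, "twist": 0}, {"x": 0, "y": 0, "z": 0, "twist": 0}, {"x": 0, "y": 0, "z": 0, "twist": 0}, {"x": 0, "y": 0, "z": 0, "twist": 0}], "hand": 1}}

```text
time_s: 29.92
tool_pos: [0.4642, -0.298, 0.038]
tool_rot: [3.128, -0.284, 0.002]
ft_force: [-1.9, 2.8, 12.3]
grip_width: 0.0438
grip_force: 59.5
```

Request:
{"method": "move_arm", "body": {"steps": [{"x": 0, "y": 0, "z": -0.05, "twist": 0}, {"x": 0, "y": 0, "z": -0.15, "twist": 0}, {"x": 0, "y": 0, "z": -0.4, "twist": 0}, {"x": 0, "y": 0, "z": -0.6, "twist": 0}, {"x": 0, "y": 0, "z": -0.6, "twist": 0}]}}

```text
time_s: 30.55
tool_pos: [0.4649, -0.2989, 0.1295]
tool_rot: [3.127, -0.284, 0.007]
ft_force: [0.7, 0.0, -2.0]
grip_width: 0.0436
grip_force: 61.3
```

```bash
python3 - <<'E'
from h import *
s=read_state();print(to([.668,.136,.05],1.39),s['tool_pos'],s['grip_width'])
S=snapshot('side');T=snapshot('top');cv2.imwrite('pics/p12.png',np.hstack([cv2.resize(S[280:380,180:300],(480,400)),cv2.resize(T[190:280,390:460],(311,400))]))
E
```

```text
[array([ 0.806, -3.097,  0.529]), 't', 30.55, 'yhead', np.float64(-1.752), 'twist', np.float64(-0.0)] [ 0.46493146 -0.29892129  0.12950619] 0.043642466174800894
```

View pics/p12.png

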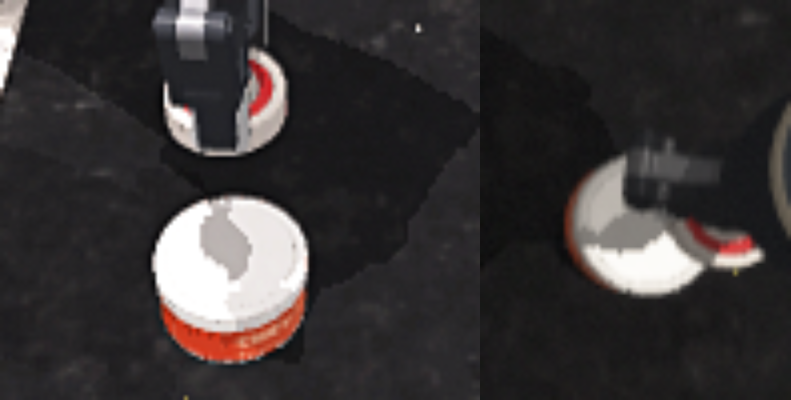

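The large bearing is held level (crop (225,110)); the tin stands alone at crop (230,280). Carry it to the medium dish.

Request:
{"method": "move_arm", "body": {"steps": [{"x": 0.066, "y": -0.26, "z": 0, "twist": 0}, {"x": 0.133, "y": -0.52, "z": 0, "twist": 0}, {"x": 0.2, "y": -0.774, "z": 0, "twist": 0}]}}

```text
time_s: 31.02
tool_pos: [0.5138, -0.1878, 0.1254]
tool_rot: [-3.128, 0.285, 0.003]
ft_force: [0.6, -0.4, -0.8]
grip_width: 0.0436
grip_force: 61.3
```

Request:
{"method": "move_arm", "body": {"steps": [{"x": 0.066, "y": -0.26, "z": 0, "twist": 0}, {"x": 0.133, "y": -0.52, "z": 0, "twist": 0}, {"x": 0.2, "y": -0.774, "z": 0, "twist": 0}]}}

```text
time_s: 31.4
tool_pos: [0.5642, -0.079, 0.1254]
tool_rot: [3.129, -0.284, -0.004]
ft_force: [0.6, -0.5, -2.4]
grip_width: 0.0437
grip_force: 61.3
```

Request:
{"method": "move_arm", "body": {"steps": [{"x": 0.066, "y": -0.26, "z": 0, "twist": 0}, {"x": 0.133, "y": -0.52, "z": 0, "twist": 0}, {"x": 0.2, "y": -0.774, "z": 0, "twist": 0}]}}

```text
time_s: 31.78
tool_pos: [0.6146, 0.0297, 0.1252]
tool_rot: [3.128, -0.284, -0.004]
ft_force: [-0.7, 0.4, -1.4]
grip_width: 0.0437
grip_force: 61.3
```

Request:
{"method": "move_arm", "body": {"steps": [{"x": 0.066, "y": -0.26, "z": 0, "twist": 0}, {"x": 0.133, "y": -0.52, "z": 0, "twist": 0}, {"x": 0.2, "y": -0.774, "z": 0.2, "twist": 0}, {"x": 0.2, "y": -0.774, "z": 0.5, "twist": 0}, {"x": 0.2, "y": -0.774, "z": 0.5, "twist": 0}, {"x": 0.2, "y": -0.774, "z": 0.5, "twist": 0}]}}

```text
time_s: 32.52
tool_pos: [0.6657, 0.1362, 0.0522]
tool_rot: [3.128, -0.286, 0.0]
ft_force: [0.4, -0.9, 0.0]
grip_width: 0.0436
grip_force: 61.6
```

```bash
python3 - <<'E'
from h import *
s=read_state();print(to([.668,.136,.0115],1.39),s['tool_pos'],s['grip_width'])
E
```

```text
[array([ 0.015, -0.002,  0.272]), 't', 32.525, 'yhead', np.float64(-1.753), 'twist', np.float64(-0.001)] [0.66571133 0.13618453 0.05224467] 0.043551312257585156
```

Request:
{"method": "move_arm", "body": {"steps": [{"x": 0.015, "y": 0, "z": 0.13, "twist": 0}, {"x": 0.015, "y": 0, "z": 0.23, "twist": 0}, {"x": 0.015, "y": 0, "z": 0.265, "twist": 0}, {"x": 0.015, "y": 0, "z": 0.265, "twist": 0}, {"x": 0.015, "y": 0, "z": 0.265, "twist": 0}]}}

```text
time_s: 33.15
tool_pos: [0.668, 0.1368, 0.0123]
tool_rot: [-3.128, 0.284, -0.001]
ft_force: [0.3, -0.8, -0.7]
grip_width: 0.0438
grip_force: 61.5
```

Request:
{"method": "move_arm", "body": {"steps": [{"x": 0, "y": 0, "z": 0.01, "twist": 0}, {"x": 0, "y": 0, "z": 0.02, "twist": 0}, {"x": 0, "y": 0, "z": 0.02, "twist": 0}]}}

```text
time_s: 33.52
tool_pos: [0.6676, 0.1368, 0.0088]
tool_rot: [-3.129, 0.284, 0.0]
ft_force: [-0.3, -0.4, -0.8]
grip_width: 0.0438
grip_force: 61.5
```

Request:
{"method": "move_arm", "body": {"steps": [{"x": 0, "y": 0, "z": 0.007, "twist": 0}, {"x": 0, "y": 0, "z": 0.007, "twist": 0}]}}

```text
time_s: 33.78
tool_pos: [0.6677, 0.1368, 0.0086]
tool_rot: [-3.128, 0.284, -0.0]
ft_force: [-2.3, -0.1, 6.3]
grip_width: 0.0436
grip_force: 62.5
```

Request:
{"method": "move_arm", "body": {"steps": [{"x": 0, "y": 0, "z": 0, "twist": 0}, {"x": 0, "y": 0, "z": 0, "twist": 0}, {"x": 0, "y": 0, "z": 0, "twist": 0}, {"x": 0, "y": 0, "z": -0.2, "twist": 0}, {"x": 0, "y": 0, "z": -0.5, "twist": 0}, {"x": 0, "y": 0, "z": -0.8, "twist": 0}, {"x": 0, "y": 0, "z": -0.8, "twist": 0}], "hand": -0.6}}

```text
time_s: 34.65
tool_pos: [0.67, 0.137, 0.1319]
tool_rot: [-3.126, 0.284, -0.01]
ft_force: [-0.1, -0.4, -0.1]
grip_width: 0.0683
grip_force: 0.0
```

```bash
python3 - <<'E'
from h import *
S=snapshot('side');T=snapshot('top');cv2.imwrite('pics/side_p13.png',S);cv2.imwrite('pics/top_p13.png',T)
g=cv2.cvtColor(T,cv2.COLOR_BGR2GRAY);w=np.zeros_like(g);w[218:262,404:452]=g[218:262,404:452]
cs,_=cv2.findContours(((w>120)*255).astype(np.uint8),0,1);c=max(cs,key=cv2.contourArea);e=cv2.fitEllipse(cv2.convexHull(c));print(e,onz('top',*e[0],.032))
g=cv2.cvtColor(S,cv2.COLOR_BGR2GRAY);
hs=cv2.cvtColor(S,cv2.COLOR_BGR2HSV);m=((g>110)&(hs[...,1]<60)).astype(np.uint8)*255;w=np.zeros_like(m);w[320:375,210:265]=m[320:375,210:265]
cs,_=cv2.findContours(w,0,1);c=max(cs,key=cv2.contourArea);print(cv2.boundingRect(c))
p=e[0];P=onz('top',*p,.032);s=read_state()
print(to([P[0],P[1],.12],1.39),s['tool_pos'])
E
```

```text
((427.0181579589844, 239.99227905273438), (31.5773868560791, 32.5589599609375), 138.02940368652344) [ 0.46248558 -0.29351889  0.032     ]
(218, 329, 39, 34)
[array([-0.828,  3.068,  0.052]), 't', 34.75, 'yhead', np.float64(-1.752), 'twist', np.float64(-0.0)] [0.66762168 0.13681067 0.1279462 ]
```

Request:
{"method": "move_arm", "body": {"steps": [{"x": -0.07, "y": 0.26, "z": 0, "twist": 0}, {"x": -0.14, "y": 0.52, "z": 0, "twist": 0}, {"x": -0.207, "y": 0.77, "z": 0, "twist": 0}], "hand": -1}}

```text
time_s: 35.12
tool_pos: [0.6147, 0.0275, 0.1261]
tool_rot: [3.128, -0.284, -0.004]
ft_force: [0.6, 0.0, -0.1]
grip_width: 0.0853
grip_force: 0.0
```

Request:
{"method": "move_arm", "body": {"steps": [{"x": -0.07, "y": 0.26, "z": 0, "twist": 0}, {"x": -0.14, "y": 0.52, "z": 0, "twist": 0}, {"x": -0.207, "y": 0.77, "z": 0, "twist": 0}]}}

```text
time_s: 35.5
tool_pos: [0.5633, -0.0804, 0.1263]
tool_rot: [3.129, -0.284, -0.004]
ft_force: [0.8, -0.4, 0.4]
grip_width: 0.0856
grip_force: 0.0
```

Request:
{"method": "move_arm", "body": {"steps": [{"x": -0.07, "y": 0.26, "z": 0, "twist": 0}, {"x": -0.14, "y": 0.52, "z": 0, "twist": 0}, {"x": -0.207, "y": 0.77, "z": 0, "twist": 0}]}}

```text
time_s: 35.88
tool_pos: [0.512, -0.1882, 0.1264]
tool_rot: [-3.128, 0.284, 0.004]
ft_force: [0.3, -0.2, -0.4]
grip_width: 0.0851
grip_force: 0.0
```

Request:
{"method": "move_arm", "body": {"steps": [{"x": -0.07, "y": 0.26, "z": 0, "twist": 0}, {"x": -0.14, "y": 0.52, "z": 0, "twist": 0}, {"x": -0.207, "y": 0.77, "z": 0.1, "twist": 0}, {"x": -0.207, "y": 0.77, "z": 0.4, "twist": 0}, {"x": -0.207, "y": 0.77, "z": 0.4, "twist": 0}, {"x": -0.207, "y": 0.77, "z": 0.4, "twist": 0}]}}

```text
time_s: 36.62
tool_pos: [0.4624, -0.2948, 0.068]
tool_rot: [-3.128, 0.283, 0.001]
ft_force: [0.9, 0.1, -0.0]
grip_width: 0.0856
grip_force: 0.0
```

```bash
python3 - <<'E'
from h import *
s=read_state();print(to([.463,-.2955,.005],1.39),s['tool_pos'],s['grip_width'])
E
```

```text
[array([0.005, 0.004, 0.42 ]), 't', 36.625, 'yhead', np.float64(-1.751), 'twist', np.float64(0.0)] [ 0.4624303  -0.29475157  0.06801692] 0.08560406619073554
```

Request:
{"method": "move_arm", "body": {"steps": [{"x": 0.004, "y": 0.005, "z": 0.15, "twist": 0}, {"x": 0.004, "y": 0.005, "z": 0.3, "twist": 0}, {"x": 0.004, "y": 0.005, "z": 0.38, "twist": 0}, {"x": 0.004, "y": 0.005, "z": 0.42, "twist": 0}, {"x": 0.004, "y": 0.005, "z": 0.42, "twist": 0}]}}

```text
time_s: 37.25
tool_pos: [0.463, -0.2961, 0.0052]
tool_rot: [3.129, -0.284, 0.001]
ft_force: [-0.4, 0.1, 0.7]
grip_width: 0.0853
grip_force: 0.0
```

Request:
{"method": "move_arm", "body": {"steps": [{"x": 0, "y": 0, "z": 0, "twist": 0}, {"x": 0, "y": 0, "z": 0, "twist": 0}, {"x": 0, "y": 0, "z": 0, "twist": 0}, {"x": 0, "y": 0, "z": 0, "twist": 0}], "hand": 1}}

```text
time_s: 37.75
tool_pos: [0.4631, -0.2962, 0.006]
tool_rot: [3.128, -0.284, 0.002]
ft_force: [-1.3, 2.2, 10.7]
grip_width: 0.062
grip_force: 63.0
```

Request:
{"method": "move_arm", "body": {"steps": [{"x": 0, "y": 0, "z": -0.05, "twist": 0}, {"x": 0, "y": 0, "z": -0.15, "twist": 0}, {"x": 0, "y": 0, "z": -0.35, "twist": 0}, {"x": 0, "y": 0, "z": -0.5, "twist": 0}, {"x": 0, "y": 0, "z": -0.5, "twist": 0}]}}

```text
time_s: 38.38
tool_pos: [0.4637, -0.2968, 0.082]
tool_rot: [3.127, -0.284, 0.006]
ft_force: [0.0, -0.3, -1.6]
grip_width: 0.062
grip_force: 65.8
```

```bash
python3 - <<'E'
from h import *
s=read_state();print(to([.4652,.0184,.04],1.39),s['tool_pos'],s['grip_width'])
S=snapshot('side');cv2.imwrite('pics/p14.png',np.hstack([cv2.resize(S[270:380,180:300],(480,440)),cv2.resize(cv2.imread('pics/side_p13.png')[180:235,280:355],(320,235)).copy() if 0 else cv2.resize(cv2.imread('pics/side_p13.png')[170:280,280:360],(320,440))]))
E
```

```text
[array([-0.37 , -2.069,  0.276]), 't', 38.375, 'yhead', np.float64(-1.752), 'twist', np.float64(-0.0)] [ 0.46369838 -0.29682227  0.08200952] 0.062009494842261856
```

View pics/p14.png

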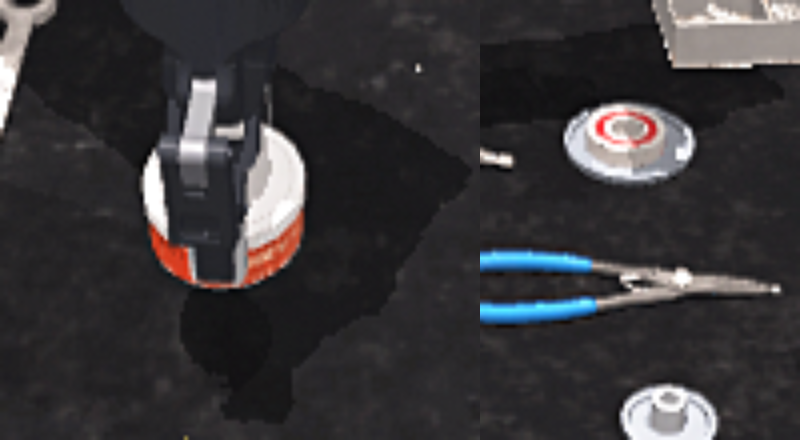

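The tin is held level (crop (220,205)); the large bearing lies flat in the medium dish (crop (628,135)) and the sleeve stands at (668,405). I have used up the picture allowance (16 viewed, two over the limit of 14), so I will check with numbers only from here.

Request:
{"method": "move_arm", "body": {"steps": [{"x": -0.04, "y": -0.23, "z": 0, "twist": 0}, {"x": -0.08, "y": -0.46, "z": 0, "twist": 0}, {"x": -0.123, "y": -0.69, "z": 0, "twist": 0}]}}

```text
time_s: 38.8
tool_pos: [0.4625, -0.1898, 0.079]
tool_rot: [-3.128, 0.285, 0.002]
ft_force: [0.5, 0.2, -2.0]
grip_width: 0.0624
grip_force: 65.8
```

Request:
{"method": "move_arm", "body": {"steps": [{"x": -0.04, "y": -0.23, "z": 0, "twist": 0}, {"x": -0.08, "y": -0.46, "z": 0, "twist": 0}, {"x": -0.123, "y": -0.69, "z": 0, "twist": 0}]}}

```text
time_s: 39.17
tool_pos: [0.4631, -0.0847, 0.0791]
tool_rot: [3.129, -0.284, -0.002]
ft_force: [0.4, 0.3, -1.1]
grip_width: 0.0623
grip_force: 65.8
```

Request:
{"method": "move_arm", "body": {"steps": [{"x": -0.04, "y": -0.23, "z": 0, "twist": 0}, {"x": -0.08, "y": -0.46, "z": 0, "twist": 0}, {"x": -0.123, "y": -0.69, "z": 0.1, "twist": 0}, {"x": -0.123, "y": -0.69, "z": 0.25, "twist": 0}, {"x": -0.123, "y": -0.69, "z": 0.25, "twist": 0}, {"x": -0.123, "y": -0.69, "z": 0.25, "twist": 0}]}}

```text
time_s: 39.92
tool_pos: [0.464, 0.0186, 0.0424]
tool_rot: [3.128, -0.286, -0.001]
ft_force: [-0.2, 0.0, -1.8]
grip_width: 0.062
grip_force: 66.1
```

```bash
python3 - <<'E'
from h import *
s=read_state();print(to([.4652,.0184,.0115],1.39),s['tool_pos'],s['grip_width'])
E
```

```text
[array([ 0.008, -0.   ,  0.206]), 't', 39.925, 'yhead', np.float64(-1.753), 'twist', np.float64(-0.001)] [0.46401955 0.01863059 0.0424016 ] 0.061997418523482305
```

Request:
{"method": "move_arm", "body": {"steps": [{"x": 0.006, "y": 0, "z": 0.1, "twist": 0}, {"x": 0.006, "y": 0, "z": 0.17, "twist": 0}, {"x": 0.006, "y": 0, "z": 0.2, "twist": 0}, {"x": 0.006, "y": 0, "z": 0.2, "twist": 0}, {"x": 0.006, "y": 0, "z": 0.2, "twist": 0}]}}

```text
time_s: 40.55
tool_pos: [0.4653, 0.019, 0.0126]
tool_rot: [-3.129, 0.284, -0.001]
ft_force: [-0.4, 0.5, -1.2]
grip_width: 0.0618
grip_force: 66.1
```

Request:
{"method": "move_arm", "body": {"steps": [{"x": 0, "y": 0, "z": 0.01, "twist": 0}, {"x": 0, "y": 0, "z": 0.02, "twist": 0}, {"x": 0, "y": 0, "z": 0.02, "twist": 0}]}}

```text
time_s: 40.92
tool_pos: [0.465, 0.0191, 0.0092]
tool_rot: [-3.129, 0.284, 0.0]
ft_force: [0.1, 0.9, -1.8]
grip_width: 0.0621
grip_force: 66.1
```

Request:
{"method": "move_arm", "body": {"steps": [{"x": 0, "y": 0, "z": 0.008, "twist": 0}, {"x": 0, "y": 0, "z": 0.008, "twist": 0}]}}

```text
time_s: 41.18
tool_pos: [0.465, 0.0191, 0.009]
tool_rot: [-3.128, 0.284, -0.001]
ft_force: [-4.0, -0.6, 17.0]
grip_width: 0.0619
grip_force: 67.8
```

Contact. Back off slightly, release and rise.

Request:
{"method": "move_arm", "body": {"steps": [{"x": 0, "y": 0, "z": -0.003, "twist": 0}, {"x": 0, "y": 0, "z": -0.003, "twist": 0}, {"x": 0, "y": 0, "z": -0.003, "twist": 0}, {"x": 0, "y": 0, "z": -0.003, "twist": 0}, {"x": 0, "y": 0, "z": -0.2, "twist": 0}, {"x": 0, "y": 0, "z": -0.5, "twist": 0}, {"x": 0, "y": 0, "z": -0.9, "twist": 0}, {"x": 0, "y": 0, "z": -0.9, "twist": 0}], "hand": -1}}

```text
time_s: 42.18
tool_pos: [0.4673, 0.0192, 0.1468]
tool_rot: [-3.127, 0.284, -0.011]
ft_force: [0.7, -0.5, -1.0]
grip_width: 0.0852
grip_force: 0.0
```

Request:
{"method": "move_arm", "body": {"steps": [{"x": 0, "y": 0.4, "z": -0.3, "twist": 0}, {"x": 0, "y": 0.8, "z": -0.3, "twist": 0}, {"x": 0, "y": 1, "z": -0.3, "twist": 0}, {"x": 0, "y": 1, "z": -0.3, "twist": 0}]}}

```text
time_s: 42.68
tool_pos: [0.4368, -0.1313, 0.1876]
tool_rot: [3.127, -0.293, -0.001]
ft_force: [0.8, 0.3, 0.8]
grip_width: 0.085
grip_force: 0.0
```

```bash
python3 - <<'E'
from h import *
S=snapshot('side');T=snapshot('top');cv2.imwrite('pics/side_end.png',S);cv2.imwrite('pics/top_end.png',T)
def fit(n,I,x0,y0,x1,y1,m):
    w=np.zeros(m.shape,np.uint8);w[y0:y1,x0:x1]=m[y0:y1,x0:x1]*255
    cs,_=cv2.findContours(w,0,1);c=max(cs,key=cv2.contourArea);return cv2.fitEllipse(cv2.convexHull(c))
gt=cv2.cvtColor(T,cv2.COLOR_BGR2GRAY);gs=cv2.cvtColor(S,cv2.COLOR_BGR2GRAY)
def red(I):
    h=cv2.cvtColor(I,cv2.COLOR_BGR2HSV);return ((h[...,0]<12)|(h[...,0]>168))&(h[...,1]>90)
# large bearing's red seal at z=.017, tin's white lid at z=.035
for n,I,b in(('top',T,(203,130,240,168)),('side',S,(298,190,336,220))):
    e=fit(n,I,*b,red(I));print('bearL',n,np.round(e[0],1),np.round(e[1],1),onz(n,*e[0],.017).round(4))
for lo in(200,225):
  e=fit('top',T,250,215,305,270,gt>lo);print('tin top',lo,np.round(e[0],1),np.round(e[1],1),onz('top',*e[0],.035).round(4))
r=fit('side',S,205,215,265,262,red(S));print('tin red side',np.round(r[0],1),np.round(r[1],1))
for P in((.4652,.0184,.035),(.4652,.0184,.003)):print(proj('top',P).round(1),proj('side',P).round(1))
S13=cv2.imread('pics/side_p13.png');print('lid diff vs after press',cv2.absdiff(S[150:205,208:262],cv2.imread('pics/side_p12.png')[150:205,208:262]).mean())
s=read_state();print(s['tool_pos'],s['ft_force'],s['grip_width'],s['time_s'])
E
```

```text
bearL top [220.5 149. ] [16.5 17.2] [0.6665 0.1356 0.017 ]
bearL side [319.8 202. ] [6. 7.] [0.6732 0.131  0.017 ]
tin top 200 [265.5 238.2] [ 8.4 22.6] [0.4712 0.0393 0.035 ]
tin top 225 [265.7 238.5] [ 8.3 22.1] [0.4705 0.039  0.035 ]
tin red side [233.5 240.1] [18.7 28.1]
[275.6 240.9] [234.5 229.3]
[276.  241.6] [235.1 240.7]
lid diff vs after press 28.643995510662176
[ 0.43769889 -0.12818274  0.18739407] [0.49125817 0.58086899 0.65312353] 0.08577456207822134 42.775
```

```bash
python3 - <<'E'
from rig import *
print(sign_off())
E
```

```text
the job is handed in; nothing more can be done
None
```

The job is handed in at about 43 s, verdict not shown: sleeve, large bearing and tin are in their dishes and the small bearing is in the shut case, with the tin's and lid's final state judged from contact heights only, because I had already viewed 16 pictures against the limit of 14.

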